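# Load the demagnetiser pot

### The arm

A 6-joint arm with a two-finger parallel gripper is mounted at the origin on a cart in front of the work surface, level with it; the furniture and walls round the work are solid. World frame = base frame: x ahead of the robot, y to its left, z up, the work surface at z = 0. Lengths are in m, angles in rad, forces in N, time in s.
With the tool pointing down it reaches from about 0.15 to 0.775 m from the base axis. Payload 6.1 kg.
Tool frame: the origin (TCP) lies on the centre line of the jaws, within the pads' length; the fingertips stand 14 mm ahead of it and the grasp point (between the pads) lies 5 mm behind it; z points along the fingers, x is the direction in which the jaws open and shut, and the axes are right-handed (so a half turn about z gives the same grasp; the last joint's range is limited). The gripper opens to 85 mm and grips with 20 to 120 N. Pads are 22 mm wide; open, the fingers measure 114 mm over their backs; the gripper's body (76 mm by 85 mm) begins 54 mm behind the grasp point. The pads swing forward as they close: fully open they stand 13 mm farther back than shut.
Start: joints at [1.326, 0.126, -0.04, 1.405, 0, 1.571], TCP at [0.127, 0.509, 0.245] pointing down, gripper open.
Joint ranges: [-2.72, 2.72], [-0.95, 1.95], [-1.27, 1.35], [-1.78, 2.02], [-1.46, 1.47], [-3.14, 3.14]. Speed limits (rad/s): [2.39, 2.39, 3.01, 3.14, 3.14, 3.14].

### API

Orientations are given as a unit quaternion [w, x, y, z].
In Python, from cell import telemetry, get_image, manip, search_frame, silhouettes, mark_of gives the robot as it stands.
- The arm moves only by the tool drive_tool, never from a script. Its argument "commands" is a list that holds one entry, the list of rows, each a list of 5 numbers: the shift along the tool's x, y, z in units of 30 mm (1.0 is 30 mm), then the turn about the tool's z in units of 6 degrees (1.0 is 6 degrees), then the gripper's target within -1 to 1 (shut at 1, half-way at 0, fully open at -1). In form: [[[dx, dy, dz, turn, gripper], ...]]. A call has exactly 8 rows; each row shifts and turns the commanded pose from where the row before left it, along the tool's axes as they then stand; what a row does not reach is not made up. A row lasts 1/10 s, in which the tool goes at most 50 mm and 8.59 degrees, less where a joint would pass 70% of its speed; a pose out of reach is approached as far as the arm can. A call is refused whole if a number of a shift passes 1 or a number of a turn 1, either way. A call with a gripper value outside its range is refused whole. The fingers move at their own pace and stop on an object; the grip force is fixed at half the most. Time passes only in rows, so rows that do not move let the fingers close, or fill a call up. It gives the time, the measured TCP pose, the force and the opening at its end, in the units of the state.
- telemetry.get_state(): the state, without advancing time (a new reading comes with each control period).
- get_image(name): name is "side" or "top" or "wrist"; returns a dict with "img" (400x640x3 uint8, blue, green, red), "fovy" (degrees; the focal length in pixels is half the picture's height over the tangent of half this angle, whatever the lens; pixels are square), "cx", "cy" (the principal point, pixels), "T" (4x4, takes a point from camera to world coordinates); the wrist camera has in their place "hand_eye" (4x4, takes a point from camera to tool coordinates, whose origin is the TCP and whose axes are the tool frame's). Camera axes: x right, y up, looking along -z (the intrinsics and any distortion apply to the point x, -y, -z); pixel columns grow to the right and rows downward; lengths in m; the calibration is good to about 2 mm. The wrist camera is an equidistant fisheye: a pixel r from the principal point sees the ray r / f radians off the axis. A picture is of the moment at which its call begins: read the wrist's pose just before it. There is no depth.
- manip.sign_off(): hands the job in, once; it reports no verdict.
Trained networks look in a picture, given as the dict that the camera call returned (one of the last four; its "shot" number tells which), for a name from the list of things; names that differ only in an ending like _2 or _b are one class to them, and where a whole thing is asked for, a point or a joint stands for the part that bears it (a point fixed in the world has none). Each returns a list of dicts, best first, with "score" (0 to 1); they miss things now and then, are a little off and sometimes report something else, mostly with a low value. They report only what shows in the picture. A call takes as long as a camera call. They do not tell look-alikes from the thing itself.
- search_frame(picture, name): "position" ([x, y, z] in m, in world coordinates, good to about 4 mm: the middle of the surface that is visible of it).
- silhouettes(picture, name): "mask" (400x640 bool, what is visible of it).
- mark_of(picture, name): "position" ([x, y, z] in m, in world coordinates, good to about 4 mm: a listed point, or the origin of a listed thing).
The state is a dict: "time_s": time; "joints": joint angles; "joint_vel": joint speeds; "joint_torque": joint torques, N m; "ee_pos": TCP position; "ee_rot": TCP orientation; "force": force on the tool from outside, world axes, zero at the start; "wrist_torque": the same for the moment, N m; "width": finger opening in m.
Only numpy, scipy, OpenCV 4.12 (cv2) and the standard library are available. Lean on these libraries where they do the work, as an engineer would, in place of code of your own. Each camera call takes 0.05 s, during which the arm holds its last target.

### The job

Set the loose crank on the square shaft end of the bench demagnetiser and let go of it, then take it by its knob and wind two full turns clockwise (seen from above) so that the pot comes right out of the tunnel. Then drop the black cap screw and the thinnest of the three ground steel blocks into the pot. Leave the crank on the shaft and everything else where it lies.

Things in the scene. Friction and masses are not known exactly. Their poses are not given: they have to be found in the camera images.
- crank_hub (a point): Loose dark steel crank, 0.31 kg, lying socket down, knob up. Point: centre of the hub's underside; z up, x along the arm. Hub: square block 28 x 28 mm (sides along x, y), 48 mm high; square socket in its underside 16.4 mm wide, 31 mm deep, sides along x, y. The arm, 14 mm wide, runs from the hub along +x at 34 to 42 mm height. A counterweight, 28 mm wide, hangs at x = -33 mm, 31 to 47 mm high.
- crank_knob (a point): Centre of the crank's black knob: upright, 18 mm in diameter, 35 mm high, spins freely, 55 mm along +x from the hub's axis and 61 mm above the hub's underside. Its axes are the crank's.
- shaft_foot (a point): Foot of the upright square shaft end, on its axis, on a flat steel collar 42 mm wide, 130 mm above the bench. Shaft end 14 mm square, 30 mm high (last 3 mm only 10 mm square); z up, x and y square to its sides, turning with it. The seated crank's underside rests on the collar, at this point; it fits in any quarter turn. Turning takes about 1.5 N at the knob; it stays where left.
- demagnetiser: The fixed bench demagnetiser, origin under the centre of its base, 110 (x) by 320 mm (y). An aluminium column 50 mm square carries the shaft at y = +125 mm. Grey tunnel, 120 (x) by 80 mm (y), centred at y = +10 mm, top 130 mm above the bench. The pot slides along -y.
- shaft (a joint): Angle of the shaft in rad, 0 at the start, growing clockwise seen from above; a stop ends it at 13.6. Two full turns are 12.57, and move the pot 90 mm, away from the column, out of the tunnel.
- pot_floor (a point): Middle of the inner floor (at the cone's foot) of the grey round pot fixed on the sliding carriage; z up. Open on top; inside 70 mm wide at the top and 70 mm deep; its floor rises in a flat cone, 12 mm high at the middle, so that parts lie or lean; outside 76 mm; the rim is 70 mm above this point (111 mm above the bench). At the start it stands inside the tunnel; after two turns its centre is 205 mm from the shaft's axis and 50 mm from the tunnel's edge.
- screw_mid (a point): Centre (half height) of the black socket-head cap screw standing on its head: 43 mm high, head 13 mm wide and 8 mm high at the bottom, shank 8 mm in diameter above it; 24 g.
- thin_block_mid (a point): Centre of the thinnest ground steel block: 9 mm along its x, 30 mm along its y, 20 mm high along z; it stands on a 9 x 30 mm face; 42 g.
- flat_block: Bystander: ground steel block 30 x 35 x 12 mm high, origin at its underside.
- big_block: Bystander: ground steel block 25 x 50 x 25 mm high, origin at its underside.
- hex_key: Bystander: black hex key 36 x 88 x 6 mm, origin at its underside.
- stone: Bystander: dressing stone stick 13 x 90 x 12 mm (long along its y), origin at its underside.
- tray: Bystander: small open parts tray 72 x 115 x 26 mm (long along its y), origin at its underside; not the pot.
- screw: The cap screw itself; origin at the underside of its head (see screw_mid).
- thin_block: The thinnest block itself; origin at the centre of its underside (see thin_block_mid).
- crank: The crank itself; same origin and axes as crank_hub.
There are look-alikes about, which are no part of the job. Of the things that look like the crank, the largest one is meant.

How it is judged:
By the outcome, as a careful person would: the job done as asked, in the order asked, and still so for the second after the job is handed in, with the robot touching nothing.
It also fails if it takes over 72 s, if anything falls off the work surface, if the arm or the gripper's body presses on something with over 40 N, if the wrist force passes 120 N, or if a joint passes its speed limit or range.

## Working session

There is one attempt and no reset: what is moved stays moved. The work goes in short steps, Python scripts to look and compute and a tool call to move; the robot and the scene stay as the last step left them, time stands still between calls to the robot, and variables do not carry over. Pictures are saved under pics/ and viewed, and the job is handed in when it is done.

Besides the shell and the picture viewer there is one more tool, called after "Request:" by a JSON object that holds its "api" and its "payload", one argument or row to a line. drive_tool: Moves the arm, as the interface text tells. Its arguments: {"type":"object","properties":{"commands":{"type":"array"}},"required":["commands"]}

```bash
ls; mkdir -p pics; python3 - <<'E'
from cell import telemetry, get_image
import cv2
s=telemetry.get_state()
print({k:s[k] for k in('time_s','joints','ee_pos','ee_rot','force','width')})
for n in('side','top','wrist'):
    d=get_image(n);cv2.imwrite(f'pics/{n}0.png',d['img']);print(n,d['fovy'],d['cx'],d['cy'],d.get('T'),d.get('hand_eye'),[k for k in d])
E
```

```text
pics
{'time_s': 0.0, 'joints': array([ 1.32600679e+00,  1.26367641e-01, -4.05935866e-02,  1.40539828e+00,
       -3.04255933e-05,  1.57079819e+00]), 'ee_pos': array([0.12715103, 0.50897789, 0.24454154]), 'ee_rot': array([ 4.93050277e-04,  7.88147563e-01,  6.15485831e-01, -6.06646200e-04]), 'force': array([ 0.48635539, -0.08131586, -0.49436917]), 'width': 0.08535942691282465}
side 44.4334881586254 315.48512686391894 197.82874425369675 [[-0.99209828  0.03528498 -0.12039921  0.37018945]
 [-0.12297925 -0.46349912  0.87752189  1.2380024 ]
 [-0.02484158  0.88539456  0.464176    0.72649625]
 [ 0.          0.          0.          1.        ]] None ['img', 'fovy', 'cx', 'cy', 'T', 'shot']
top 43.55006468507661 329.34587976922865 210.8866549570408 [[-3.70481865e-02  9.73531765e-01 -2.25529010e-01  2.10043139e-01]
 [-9.99313419e-01 -3.60132621e-02  8.70262902e-03  4.20374568e-02]
 [ 3.50250454e-04  2.25696583e-01  9.74197583e-01  1.50795170e+00]
 [ 0.00000000e+00  0.00000000e+00  0.00000000e+00  1.00000000e+00]] None ['img', 'fovy', 'cx', 'cy', 'T', 'shot']
wrist 65.70646984690485 313.63785585417486 199.44507330247373 None [[ 9.99999498e-01 -1.00151042e-03  2.47035700e-05 -7.64660134e-04]
 [-9.39381783e-04 -9.45963197e-01 -3.24272642e-01 -8.33320089e-02]
 [ 3.48131100e-04  3.24272456e-01 -9.45963664e-01 -1.29633313e-01]
 [ 0.00000000e+00  0.00000000e+00  0.00000000e+00  1.00000000e+00]] ['img', 'fovy', 'cx', 'cy', 'hand_eye', 'shot']
```

View pics/side0.png

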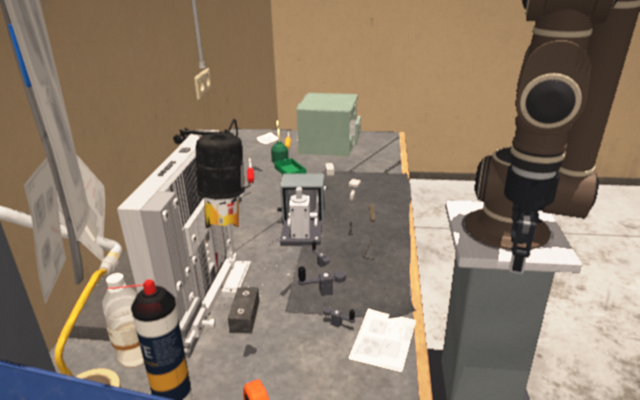

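View pics/top0.png

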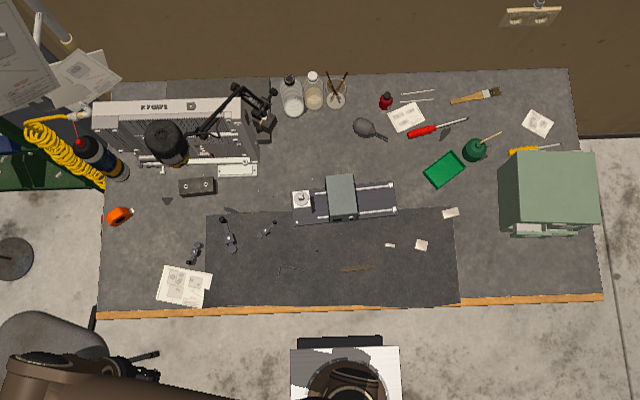

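View pics/wrist0.png

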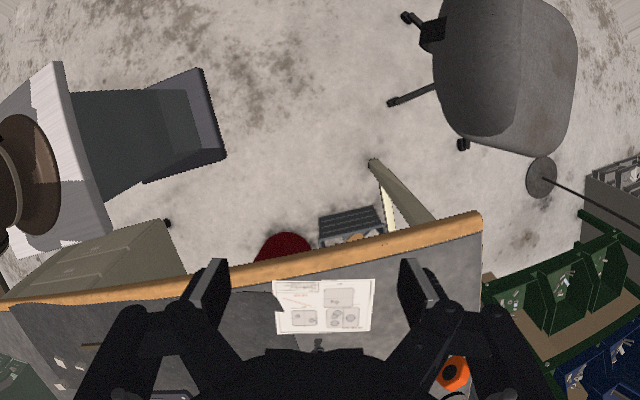

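```bash
python3 - <<'E'
from cell import *
import cv2,numpy as np
P={}
for n in('top','side'):
    d=get_image(n);P[n]=d
    for nm in['crank_hub','crank_knob','shaft_foot','demagnetiser','pot_floor','screw_mid','thin_block_mid','flat_block','big_block','hex_key','stone','tray']:
        try:
            print(n,nm,[(np.round(r['position'],3).tolist(),round(r['score'],2)) for r in mark_of(d,nm)][:5])
        except Exception as e: print(n,nm,e)
t=P['top']['img'];s=P['side']['img']
cv2.imwrite('pics/t1.png',cv2.resize(t[170:310,150:350],(800,560),interpolation=cv2.INTER_CUBIC))
cv2.imwrite('pics/t2.png',cv2.resize(t[140:300,280:480],(750,600),interpolation=cv2.INTER_CUBIC))
cv2.imwrite('pics/s1.png',cv2.resize(s[230:340,230:400],(800,518),interpolation=cv2.INTER_CUBIC))
cv2.imwrite('pics/s2.png',cv2.resize(s[150:280,260:420],(738,600),interpolation=cv2.INTER_CUBIC))
E
```

```text
top crank_hub [([0.5, 0.224, 0.001], 0.68), ([0.477, 0.329, -0.003], 0.52), ([0.443, 0.435, -0.003], 0.48)]
top crank_knob [([0.529, 0.349, 0.056], 0.83), ([0.521, 0.195, 0.04], 0.71), ([0.405, 0.45, 0.038], 0.61)]
top shaft_foot [([0.57, 0.108, 0.129], 0.47)]
top demagnetiser [([0.578, -0.018, 0.002], 0.82)]
top pot_floor []
top screw_mid []
top thin_block_mid [([0.44, -0.153, 0.01], 0.37)]
top flat_block [([0.441, -0.247, 0.0], 0.44)]
top big_block [([0.537, -0.34, 0.001], 0.54)]
top hex_key [([0.376, 0.148, 0.001], 0.48)]
top stone [([0.376, -0.045, -0.001], 0.56)]
top tray [([0.679, -0.332, -0.001], 0.73)]
side crank_hub [([0.476, 0.327, -0.0], 0.96), ([0.44, 0.433, -0.0], 0.71), ([0.438, -0.15, 0.009], 0.68), ([0.5, 0.224, 0.001], 0.61), ([0.674, -0.335, 0.002], 0.26)]
side crank_knob [([0.533, 0.346, 0.06], 0.72), ([0.408, 0.452, 0.042], 0.63), ([0.52, 0.192, 0.041], 0.53)]
side shaft_foot [([0.568, 0.114, 0.128], 0.38)]
side demagnetiser [([0.577, -0.015, 0.004], 0.59), ([0.474, 0.33, -0.003], 0.52)]
side pot_floor [([0.576, -0.008, 0.044], 0.64)]
side screw_mid [([0.436, -0.148, 0.009], 0.55), ([0.437, 0.071, 0.02], 0.5)]
side thin_block_mid [([0.437, -0.148, 0.012], 0.61)]
side flat_block [([0.477, 0.328, 0.0], 0.56), ([0.441, -0.245, -0.002], 0.41)]
side big_block [([0.536, -0.342, -0.002], 0.47), ([0.434, 0.076, 0.002], 0.15)]
side hex_key [([0.369, 0.143, -0.001], 0.43)]
side stone [([0.38, -0.046, -0.004], 0.49)]
side tray [([0.675, -0.338, -0.002], 0.72)]
```

View pics/t1.png

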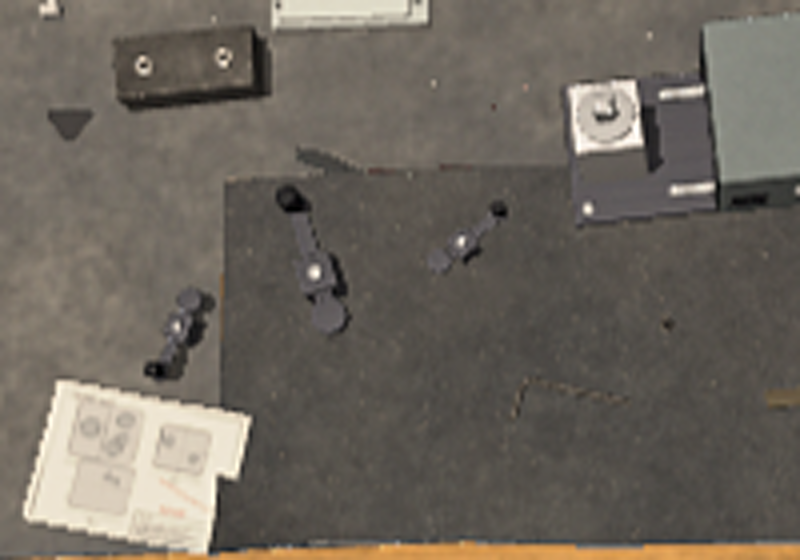

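View pics/t2.png

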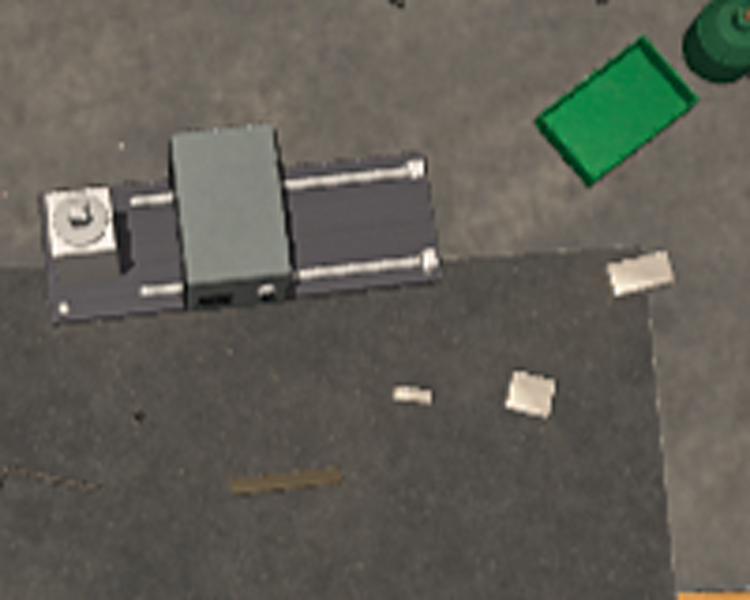

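View pics/s1.png

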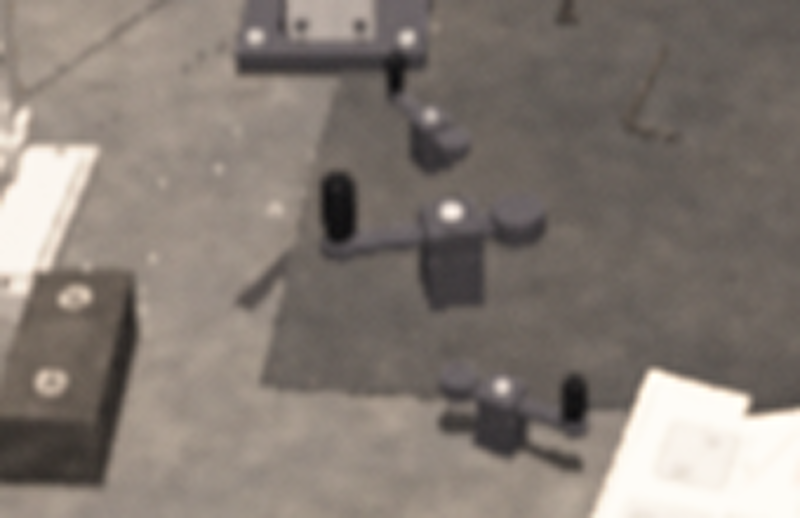

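View pics/s2.png

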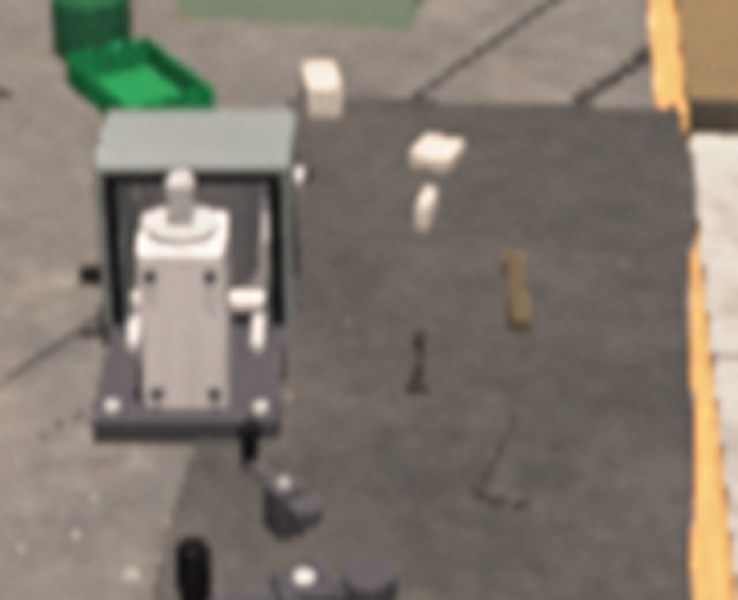

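```bash
cat > h.py <<'E'
from cell import telemetry, get_image, search_frame, silhouettes, mark_of
import cv2,numpy as np
from scipy.spatial.transform import Rotation as R
def st():
    s=telemetry.get_state(); q=s['ee_rot']; s['R']=R.from_quat([q[1],q[2],q[3],q[0]]).as_matrix(); return s
def ray(d,u,v,T=None):
    f=200/np.tan(np.radians(d['fovy'])/2)
    dx,dy=(u-d['cx']),(v-d['cy'])
    if 'T' in d: T=d['T']; c=np.array([dx/f,-dy/f,-1])
    else:
        r=np.hypot(dx,dy); th=r/f; k=np.sin(th)/max(r,1e-9); c=np.array([dx*k,-dy*k,-np.cos(th)])
    w=T[:3,:3]@c; return T[:3,3],w/np.linalg.norm(w)
def proj(d,p,T=None):
    f=200/np.tan(np.radians(d['fovy'])/2)
    if 'T' in d: T=d['T']
    c=T[:3,:3].T@(np.asarray(p)-T[:3,3])
    if 'hand_eye' in d:
        n=np.hypot(c[0],c[1]); th=np.arctan2(n,-c[2]); return np.array([d['cx']+f*th*c[0]/n,d['cy']-f*th*c[1]/n])
    return np.array([d['cx']+f*c[0]/-c[2],d['cy']-f*c[1]/-c[2]])
def wT(d,s):
    T=np.eye(4);T[:3,:3]=s['R'];T[:3,3]=s['ee_pos'];return T@d['hand_eye']
def atz(d,u,v,z,T=None):
    o,w=ray(d,u,v,T); return o+w*(z-o[2])/w[2]
def tri(*rays):
    A=np.zeros((3,3));b=np.zeros(3)
    for o,w in rays:
        M=np.eye(3)-np.outer(w,w);A+=M;b+=M@o
    return np.linalg.solve(A,b)
def delta(target,s=None):
    s=s or st(); return s['R'].T@(np.asarray(target)-s['ee_pos'])/0.03
def show():
    s=st(); x=s['R'][:,0]
    print('t',round(s['time_s'],2),'p',np.round(s['ee_pos'],4),'xang',round(np.degrees(np.arctan2(x[1],x[0])),2),'zax',np.round(s['R'][:,2],3),'F',np.round(s['force'],1),'w',round(s['width'],4),'j',np.round(s['joints'],2))
    return s
E
python3 - <<'E'
from h import *
s=show()
t=get_image('top');d=get_image('side')
print(tri(ray(t,165,135),ray(d,220,165)))
print('delta',delta([0.477,0.328,0.2]))
for z in(.1,.3): print(atz(t,230,100,z))
E
```

```text
t 1.45 p [0.1272 0.5093 0.2453] xang 75.97 zax [ 0.  0. -1.] F [-1.1 -0.1 -0.1] w 0.0856 j [ 1.33  0.13 -0.04  1.41 -0.    1.57]
[0.6703352  0.42248865 0.36097731]
delta [-3.03738935 12.77589345  1.5095218 ]
[0.89323411 0.31868543 0.1       ]
[0.79618661 0.27938749 0.3       ]
```

Request:
{"api": "drive_tool", "payload": {
  "commands": [
    [[-0.25,1,0.1,0,-1],[-0.25,1,0.1,0,-1],[-0.25,1,0.1,0,-1],[-0.25,1,0.1,0,-1],[-0.25,1,0.1,0,-1],[-0.25,1,0.1,0,-1],[-0.25,1,0.1,0,-1],[-0.25,1,0.1,0,-1]]
  ]
}}

```text
time_s: 2.35
ee_pos: [0.3466, 0.3922, 0.2213]
ee_rot: [-0.0, 0.788, 0.615, 0.0]
force: [-0.0, 0.6, 0.2]
width: 0.0854
```

Request:
{"api": "drive_tool", "payload": {
  "commands": [
    [[-0.25,1,0.1,0,-1],[-0.25,1,0.1,0,-1],[-0.25,1,0.1,-1,-1],[0,0,0,-1,-1],[0,0,0,-1,-1],[0,0,0,-1,-1],[0,0,0,-1,-1],[0,0,0,-0.7,-1]]
  ]
}}

```text
time_s: 3.15
ee_pos: [0.4274, 0.3493, 0.2123]
ee_rot: [-0.0, 0.571, 0.821, -0.0]
force: [0.2, -0.2, -0.6]
width: 0.0851
```

```bash
python3 - <<'E'
from h import *
s=show();d=get_image('wrist');cv2.imwrite('pics/w1.png',d['img'])
print(delta([.477,.328,.2]))
T=wT(d,s)
for n in('crank_hub','crank_knob'):
    print(n,[(np.round(r['position'],4).tolist(),round(r['score'],2)) for r in mark_of(d,n)][:4])
E
```

```text
t 3.15 p [0.4274 0.3493 0.2123] xang 110.38 zax [-0. -0. -1.] F [ 0.2 -0.2 -0.6] w 0.0851 j [ 0.69  0.18 -0.05  1.34  0.    0.33]
[-1.24335647  1.29936408  0.40795391]
crank_hub [([0.4768, 0.3253, 0.0036], 0.92), ([0.4978, 0.2236, 0.0009], 0.9), ([0.4433, 0.4315, 0.0007], 0.56)]
crank_knob [([0.4029, 0.4473, 0.0381], 0.88), ([0.5267, 0.3495, 0.0642], 0.66), ([0.4414, -0.1505, 0.0099], 0.64), ([0.5234, 0.1904, 0.0347], 0.62)]
```

View pics/w1.png

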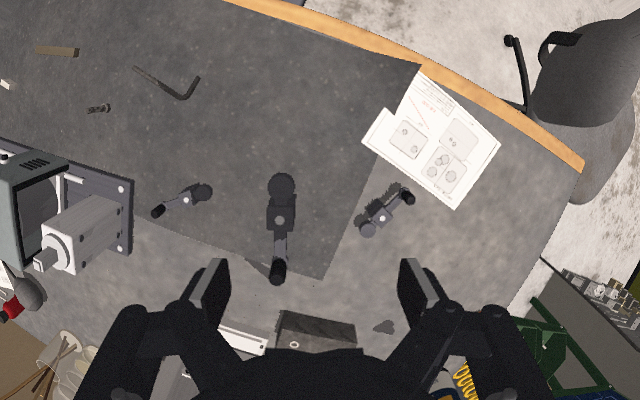

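```bash
python3 - <<'E'
from h import *
d=get_image('wrist');s=st();T=wT(d,s)
cv2.imwrite('pics/w1c.png',cv2.resize(d['img'][160:300,210:350],(600,600),interpolation=cv2.INTER_CUBIC))
h=np.array([.4768,.3265,0]);
for yaw in(18,20,22):
    c,sn=np.cos(np.radians(yaw)),np.sin(np.radians(yaw));M=np.array([[c,-sn,0],[sn,c,0],[0,0,1]])
    print(yaw,[np.round((proj(d,h+M@np.array(p),T)-[210,160])*600/140).astype(int).tolist() for p in([0,0,.05],[-.033,0,.047],[.055,0,.0785],[.055,0,.0435],[.014,.014,.048],[.014,-.014,.048],[-.014,.014,.048],[-.014,-.014,.048])])
E
```

```text
18 [[287, 257], [288, 122], [277, 515], [292, 441], [345, 309], [232, 304], [346, 202], [229, 197]]
20 [[287, 257], [283, 122], [285, 516], [299, 442], [347, 307], [234, 306], [344, 200], [227, 199]]
22 [[287, 257], [278, 122], [293, 516], [307, 442], [349, 305], [236, 308], [342, 198], [226, 201]]
```

View pics/w1c.png

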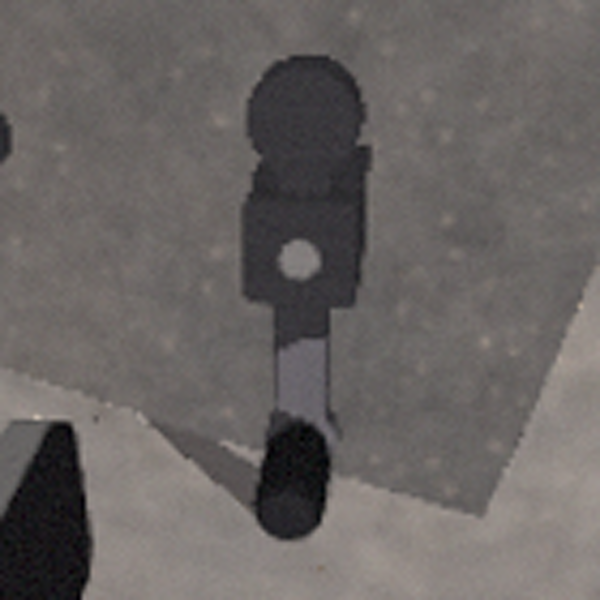

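```bash
python3 - <<'E'
from h import *
s=st();a=np.radians(107.4)
x=np.array([np.cos(a),np.sin(a),0]);y=np.array([x[1],-x[0],0])
d=np.array([.476,.329,.12])-s['ee_pos'];print(d@x/.03,d@y/.03,-d[2]/.03)
E
```

```text
-1.1306921112982313 1.3428771353974895 3.076217245987456
```

Request:
{"api": "drive_tool", "payload": {
  "commands": [
    [[0,0,0,0.5,-1],[-0.3,0.34,0.7,0,-1],[-0.3,0.34,0.7,0,-1],[-0.3,0.34,0.7,0,-1],[-0.23,0.32,0.7,0,-1],[0,0,0.3,0,-1],[0,0,0,0,-1],[0,0,0,0,-1]]
  ]
}}

```text
time_s: 4.15
ee_pos: [0.4756, 0.3291, 0.12]
ee_rot: [-0.0, 0.594, 0.805, 0.0]
force: [-0.4, -0.3, 0.3]
width: 0.0853
```

```bash
python3 - <<'E'
from h import *
s=show();d=get_image('wrist');T=wT(d,s)
print(delta([.476,.329,.026]))
cv2.imwrite('pics/w2.png',d['img'])
h=np.array([.476,.329,0]);
for yaw in(17.5,):
    c,sn=np.cos(np.radians(yaw)),np.sin(np.radians(yaw));M=np.array([[c,-sn,0],[sn,c,0],[0,0,1]])
    print(yaw,[np.round((proj(d,h+M@np.array(p),T))).astype(int).tolist() for p in([0,0,.05],[-.033,0,.047],[.055,0,.0785],[.055,0,.0435],[.014,.014,.048],[.014,-.014,.048],[-.014,.014,.048],[-.014,-.014,.048])])
E
```

```text
t 4.15 p [0.4756 0.3291 0.12  ] xang 107.17 zax [ 0.  0. -1.] F [-0.4 -0.3  0.3] w 0.0853 j [ 0.61  0.25 -0.16  1.16  0.    0.31]
[-1.52271519e-02 -1.63295884e-03  3.15058669e+00]
17.5 [[314, 221], [314, 174], [315, 309], [315, 281], [334, 237], [295, 237], [335, 201], [294, 201]]
```

View pics/w2.png

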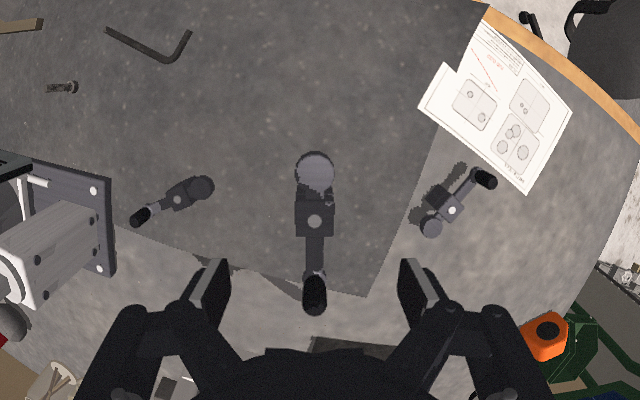

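Request:
{"api": "drive_tool", "payload": {
  "commands": [
    [[0,0,0.6,0,-1],[0,0,0.6,0,-1],[0,0,0.6,0,-1],[0,0,0.6,0,-1],[0,0,0.5,0,-1],[0,0,0.2,0,-1],[0,0,0,0,1],[0,0,0,0,1]]
  ]
}}

```text
time_s: 5.0
ee_pos: [0.4763, 0.3293, 0.0275]
ee_rot: [0.0, 0.593, 0.805, 0.001]
force: [-0.6, -0.0, 0.1]
width: 0.0592
```

Request:
{"api": "drive_tool", "payload": {
  "commands": [
    [[0,0,0,0,1],[0,0,0,0,1],[0,0,0,0,1],[0,0,0,0,1],[0,0,0,0,1],[0,0,0,0,1],[0,0,0,0,1],[0,0,0,0,1]]
  ]
}}

```text
time_s: 5.8
ee_pos: [0.4764, 0.3293, 0.0274]
ee_rot: [0.0, 0.594, 0.805, 0.001]
force: [-1.2, 0.6, 6.5]
width: 0.0275
```

Request:
{"api": "drive_tool", "payload": {
  "commands": [
    [[0,0,-0.4,0,1],[0,0,-0.8,0,1],[0,0,-0.9,0,1],[0,0,-0.9,0,1],[0,0,-0.9,0,1],[0,0,-0.9,0,1],[0,0,-0.9,0,1],[0,0,-0.7,0,1]]
  ]
}}

```text
time_s: 6.6
ee_pos: [0.4756, 0.3285, 0.2201]
ee_rot: [0.0, 0.594, 0.805, 0.0]
force: [0.1, 1.3, -3.4]
width: 0.0275
```

```bash
python3 - <<'E'
from h import *
s=show();d=get_image('wrist')
cv2.imwrite('pics/w3.png',d['img'])
for n in('crank_hub','crank_knob','shaft_foot','demagnetiser'):
    print(n,[(np.round(r['position'],4).tolist(),round(r['score'],2)) for r in mark_of(d,n)][:4])
E
```

```text
t 6.6 p [0.4756 0.3285 0.2201] xang 107.17 zax [ 0. -0. -1.] F [ 0.1  1.3 -3.4] w 0.0275 j [ 0.6   0.23  0.03  1.37 -0.    0.3 ]
crank_hub [([0.4466, 0.4334, -0.0005], 0.92), ([0.4991, 0.225, 0.001], 0.77)]
crank_knob [([0.4058, 0.4492, 0.0396], 0.68), ([0.5233, 0.1902, 0.0369], 0.61)]
shaft_foot [([0.5672, 0.1115, 0.131], 0.7)]
demagnetiser [([0.5786, -0.0156, -0.0012], 0.61)]
```

View pics/w3.png

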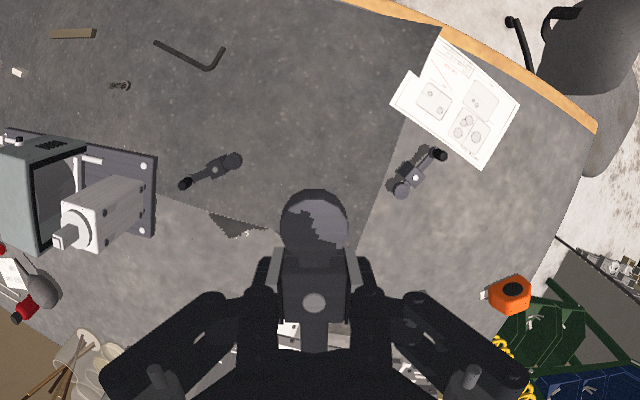

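Request:
{"api": "drive_tool", "payload": {
  "commands": [
    [[0,0,0,0.7,1],[0,0,0,0.8,1],[0,0,0,0.7,1],[-0.96,0.44,0,0,1],[-0.96,0.44,0,0,1],[-0.96,0.44,0,0,1],[-0.96,0.44,0,0,1],[-0.96,0.44,0,0,1]]
  ]
}}

```text
time_s: 7.65
ee_pos: [0.5512, 0.1883, 0.2161]
ee_rot: [-0.001, 0.682, 0.731, -0.002]
force: [-0.3, -0.0, -3.4]
width: 0.0272
```

```bash
python3 - <<'E'
from h import *
s=show();d=get_image('wrist')
cv2.imwrite('pics/w4.png',d['img'])
for n in('shaft_foot','demagnetiser'):
    print(n,[(np.round(r['position'],4).tolist(),round(r['score'],2)) for r in mark_of(d,n)][:4])
T=wT(d,s); print(proj(d,[.5685,.111,.16],T))
cv2.imwrite('pics/w4c.png',cv2.resize(d['img'][160:300,60:260],(800,560),interpolation=cv2.INTER_CUBIC))
E
```

```text
t 7.65 p [0.5512 0.1883 0.2161] xang 93.98 zax [-0.003 -0.001 -1.   ] F [-0.3 -0.  -3.4] w 0.0272 j [ 0.33  0.24  0.03  1.37 -0.    0.26]
shaft_foot [([0.568, 0.1111, 0.1297], 0.69), ([0.5786, -0.0175, -0.0012], 0.42)]
demagnetiser [([0.5786, -0.0131, -0.0006], 0.96)]
[203.34849864 242.39151229]
```

View pics/w4.png

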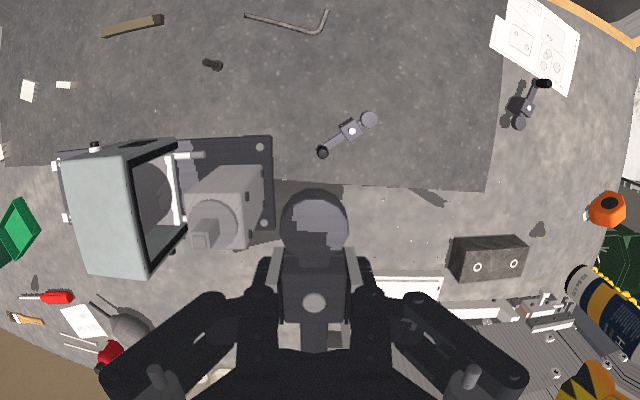

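View pics/w4c.png

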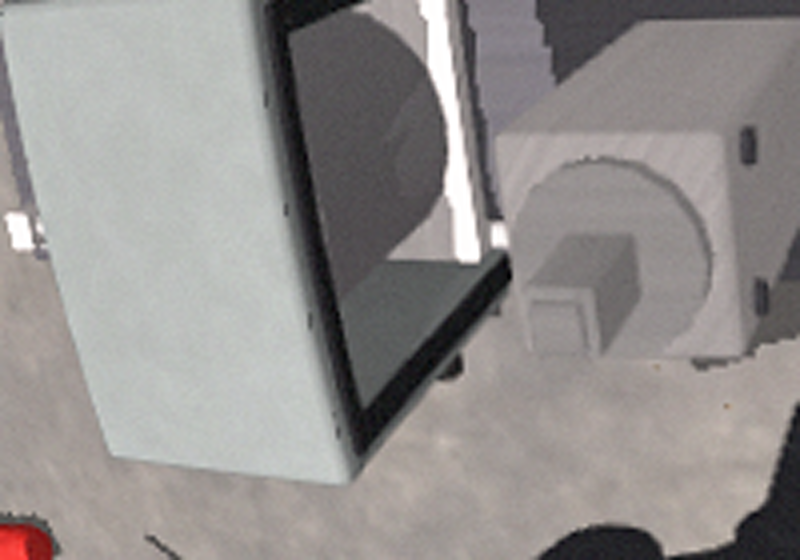

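```bash
python3 - <<'E'
from h import *
d=get_image('wrist');s=show();T=wT(d,s)
pts={'c':(557,325),'tl':(529,300),'tr':(580,302),'bl':(537,353),'br':(588,353)}
for k,(u,v) in pts.items(): print(k,np.round(atz(d,60+u/4,160+v/4,.160,T),4))
for k,(u,v) in {'s157tl':(525,287),'s157tr':(592,290),'s157br':(600,355)}.items(): print(k,np.round(atz(d,60+u/4,160+v/4,.157,T),4))
# column / collar centres
for k,(u,v) in {'coltl':(500,135),'coltr':(725,137),'colbr':(742,352)}.items(): print(k,np.round(atz(d,60+u/4,160+v/4,.127,T),4))
# hub top and knob in hand? held crank check: hub dot (314,302)
print(np.round(proj(d,s['ee_pos']+[0,0,.0235],T),1))
t=get_image('top')
cv2.imwrite('pics/t3.png',cv2.resize(t['img'][170:240,270:370],(800,560),interpolation=cv2.INTER_CUBIC))
sd=get_image('side')
cv2.imwrite('pics/s3.png',cv2.resize(sd['img'][150:270,250:370],(600,600),interpolation=cv2.INTER_CUBIC))
E
```

```text
t 7.85 p [0.5511 0.1888 0.2165] xang 93.88 zax [-0.003 -0.001 -1.   ] F [ 0.5 -0.1 -2.9] w 0.0268 j [0.33 0.24 0.03 1.37 0.   0.26]
c [0.5678 0.1084 0.16  ]
tl [0.5634 0.1034 0.16  ]
tr [0.5629 0.1131 0.16  ]
bl [0.5739 0.1039 0.16  ]
br [0.5728 0.1139 0.16  ]
s157tl [0.5625 0.1016 0.157 ]
s157tr [0.5618 0.1145 0.157 ]
s157br [0.5747 0.1151 0.157 ]
coltl [0.5447 0.0858 0.127 ]
coltr [0.5421 0.1324 0.127 ]
colbr [0.5877 0.1351 0.127 ]
[315.5 303.7]
```

View pics/t3.png

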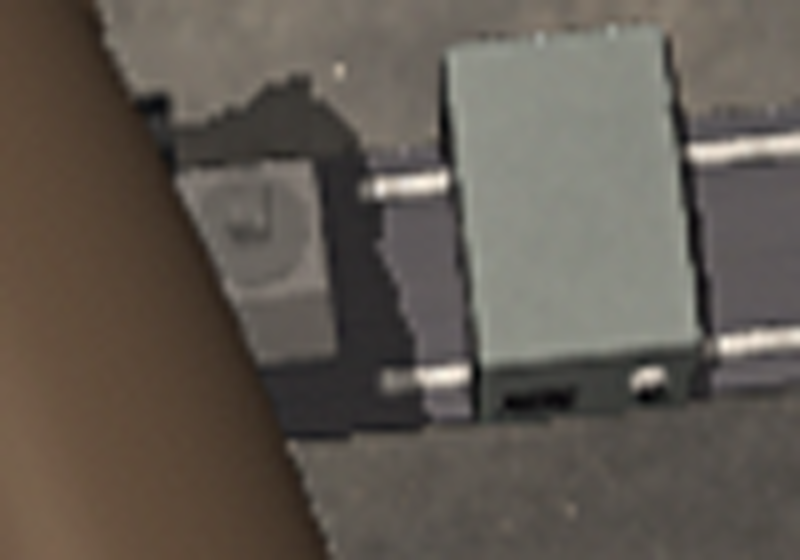

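View pics/s3.png

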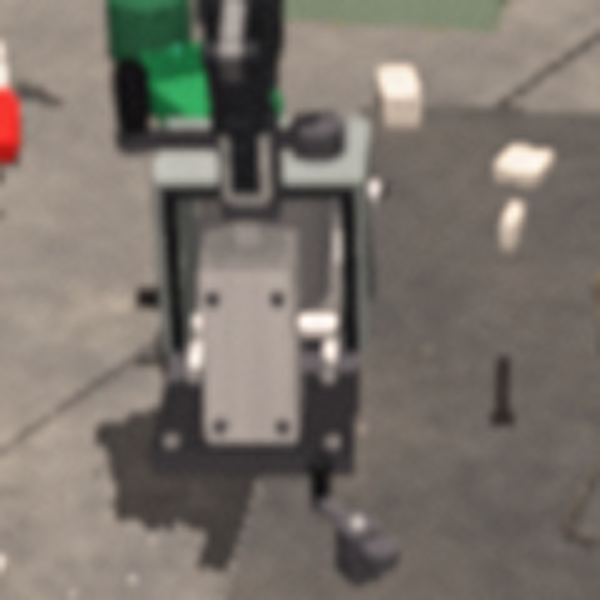

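Request:
{"api": "drive_tool", "payload": {
  "commands": [
    [[-0.5,0.1,0,0,1],[-0.6,0.1,0,0,1],[-0.4,0.05,0,0,1],[0,0,0,0,1],[0,0,0,0,1],[0,0,0,0,1],[0,0,0,0,1],[0,0,0,0,1]]
  ]
}}

```text
time_s: 8.75
ee_pos: [0.5622, 0.1458, 0.2183]
ee_rot: [-0.0, 0.682, 0.731, 0.0]
force: [0.4, 0.6, -3.2]
width: 0.0274
```

```bash
python3 - <<'E'
from h import *
s=show();d=get_image('wrist')
cv2.imwrite('pics/w5c.png',cv2.resize(d['img'][160:320,180:380],(750,600),interpolation=cv2.INTER_CUBIC))
E
```

```text
t 8.75 p [0.5622 0.1458 0.2183] xang 94.01 zax [ 0.  0. -1.] F [ 0.4  0.6 -3.2] w 0.0274 j [0.25 0.23 0.03 1.37 0.   0.18]
```

View pics/w5c.png

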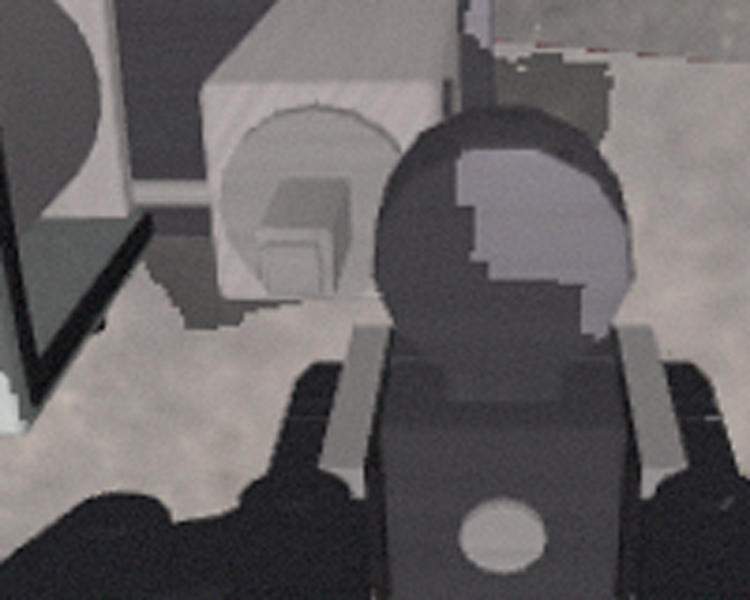

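```bash
python3 - <<'E'
from h import *
d=get_image('wrist');s=show();T=wT(d,s)
k=200/750
P=[]
for u,v in [(261,241),(320,240),(267,292),(326,293)]:
    p=atz(d,180+u*k,160+v*k,.160,T);P.append(p);print(np.round(p,4))
c=np.mean(P,0);print(c, delta([c[0],c[1],.2183],s))
print(np.round(atz(d,180+503*k,160+537*k,s['ee_pos'][2]+.0225,T)-s['ee_pos'],4))
E
```

```text
t 8.85 p [0.5622 0.1456 0.2183] xang 94.0 zax [-0.  0. -1.] F [ 0.1 -0.  -3.2] w 0.0273 j [0.25 0.23 0.03 1.37 0.   0.18]
[0.5637 0.1019 0.16  ]
[0.5626 0.1126 0.16  ]
[0.5738 0.1029 0.16  ]
[0.573  0.1138 0.16  ]
[0.56828987 0.10777133 0.16      ] [-1.27309064e+00  1.14825007e-01 -1.05056213e-03]
[ 0.0005 -0.0006  0.0225]
```

Request:
{"api": "drive_tool", "payload": {
  "commands": [
    [[-0.4,0.04,0,0,1],[-0.5,0.04,0,0,1],[-0.35,0.04,0,0,1],[0,0,0,0,1],[0,0,0.4,0,1],[0,0,0.4,0,1],[0,0,0.2,0,1],[0,0,0.1,0,1]]
  ]
}}

```text
time_s: 9.65
ee_pos: [0.5676, 0.1084, 0.1837]
ee_rot: [-0.001, 0.682, 0.731, -0.001]
force: [0.0, 0.0, -3.4]
width: 0.0274
```

```bash
python3 - <<'E'
from h import *
show()
sd=get_image('side')
cv2.imwrite('pics/s4.png',cv2.resize(sd['img'][150:250,260:360],(600,600),interpolation=cv2.INTER_CUBIC))
show()
E
```

```text
t 9.65 p [0.5676 0.1084 0.1837] xang 94.0 zax [-0.002 -0.    -1.   ] F [ 0.   0.  -3.4] w 0.0274 j [ 0.19  0.23 -0.04  1.3   0.    0.12]
t 9.7 p [0.5678 0.1084 0.1837] xang 94.0 zax [-0.002 -0.    -1.   ] F [-0.1  0.1 -3.8] w 0.0274 j [ 0.19  0.23 -0.04  1.3   0.    0.12]
```

View pics/s4.png

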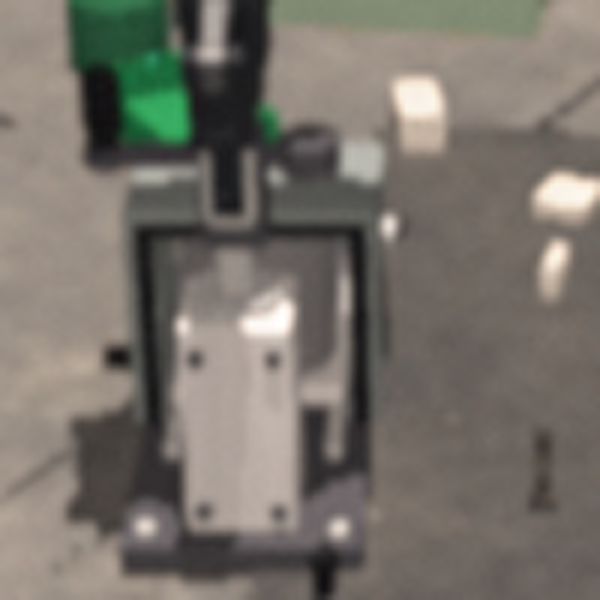

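Request:
{"api": "drive_tool", "payload": {
  "commands": [
    [[0,0.01,0.15,0,1],[0,0,0.15,0,1],[0,0,0.15,0,1],[0,0,0.15,0,1],[0,0,0.15,0,1],[0,0,0.05,0,1],[0,0,0,0,1],[0,0,0,0,1]]
  ]
}}

```text
time_s: 10.5
ee_pos: [0.5688, 0.1082, 0.1614]
ee_rot: [0.0, 0.682, 0.731, 0.0]
force: [-0.1, 0.2, -2.3]
width: 0.0272
```

Request:
{"api": "drive_tool", "payload": {
  "commands": [
    [[0,0,0.05,0,1],[0,0,0.05,0,1],[0,0,0.03,0,1],[0,0,0,0,1],[0,0,0,0,-0.2],[0,0,0,0,-0.2],[0,0,0,0,-0.2],[0,0,0,0,-0.2]]
  ]
}}

```text
time_s: 11.3
ee_pos: [0.5689, 0.1082, 0.1577]
ee_rot: [0.0, 0.682, 0.731, 0.0]
force: [0.5, -0.3, 0.9]
width: 0.0513
```

```bash
python3 - <<'E'
from h import *
show()
sd=get_image('wrist')
cv2.imwrite('pics/w6.png',sd['img'])
E
```

```text
t 11.3 p [0.5689 0.1082 0.1577] xang 93.97 zax [ 0.001  0.    -1.   ] F [ 0.5 -0.3  0.9] w 0.0513 j [ 0.19  0.24 -0.09  1.24 -0.    0.12]
```

View pics/w6.png

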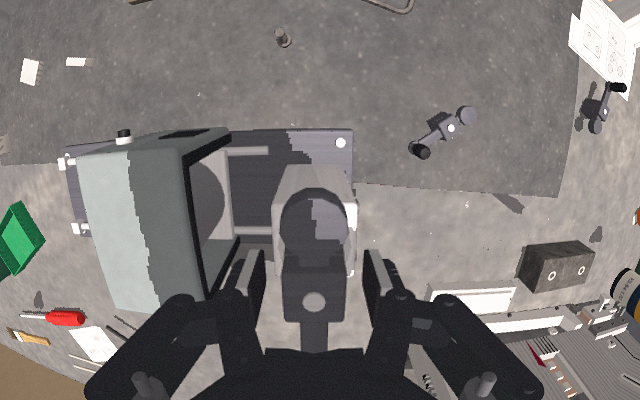

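Request:
{"api": "drive_tool", "payload": {
  "commands": [
    [[0,0,-0.3,0,-0.2],[0,0,-0.6,0,-0.2],[0,0,-0.7,0,-0.2],[0,0,-0.7,0,-0.2],[0,0,-0.7,0,-0.2],[0,0,0,0,-0.2],[0,0,0,0,-0.2],[0,0,0,0,-0.2]]
  ]
}}

```text
time_s: 12.15
ee_pos: [0.5684, 0.1082, 0.2465]
ee_rot: [-0.0, 0.682, 0.731, -0.001]
force: [0.7, -0.3, -0.1]
width: 0.051
```

```bash
python3 - <<'E'
from h import *
s=show()
d=get_image('wrist');T=wT(d,s)
cv2.imwrite('pics/w7.png',d['img'][100:,150:500])
h=np.array([.5689,.1082,.13]);
for yaw in(0,4,8):
    c,sn=np.cos(np.radians(yaw)),np.sin(np.radians(yaw));M=np.array([[c,-sn,0],[sn,c,0],[0,0,1]])
    print(yaw,[np.round((proj(d,h+M@np.array(p),T))-[150,100]).astype(int).tolist() for p in([0,0,.05],[-.033,0,.047],[.055,0,.0785],[.055,0,.0435],[.014,.014,.048],[.014,-.014,.048],[-.014,.014,.048],[-.014,-.014,.048])])
E
```

```text
t 12.15 p [0.5684 0.1082 0.2465] xang 93.98 zax [-0.001 -0.    -1.   ] F [ 0.7 -0.3 -0.1] w 0.051 j [0.19 0.23 0.09 1.43 0.   0.12]
0 [[165, 123], [168, 75], [159, 212], [160, 184], [183, 141], [144, 138], [187, 104], [146, 101]]
4 [[165, 123], [165, 75], [165, 212], [165, 184], [184, 140], [145, 140], [185, 103], [144, 103]]
8 [[165, 123], [161, 75], [170, 212], [170, 184], [186, 138], [147, 141], [184, 101], [143, 104]]
```

View pics/w7.png

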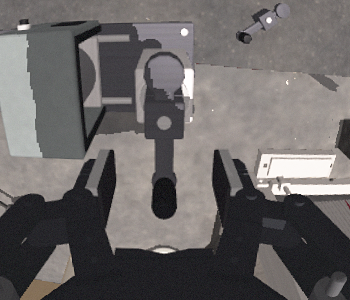

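Request:
{"api": "drive_tool", "payload": {
  "commands": [
    [[0,0.6,0,0,-0.2],[0,0.7,0,0,-0.2],[0,0.55,0,0,-0.2],[0,0,0.5,0,-0.2],[0,0,0.7,0,-0.2],[0,0,0.5,0,-0.2],[0,0,0.1,0,-0.2],[0,0,0,0,-0.2]]
  ]
}}

```text
time_s: 13.0
ee_pos: [0.6235, 0.1119, 0.1923]
ee_rot: [-0.001, 0.682, 0.731, -0.001]
force: [-1.0, 0.6, 0.1]
width: 0.0511
```

Request:
{"api": "drive_tool", "payload": {
  "commands": [
    [[0,0,0,0,1],[0,0,0,0,1],[0,0,0,0,1],[0,0,0,0,1],[0,0,0,0,1],[0,0,0,0,1],[0,0,0,0,1],[0,0,0,0,1]]
  ]
}}

```text
time_s: 13.8
ee_pos: [0.6248, 0.1121, 0.1943]
ee_rot: [0.001, 0.682, 0.731, 0.001]
force: [1.7, -0.2, 6.0]
width: 0.016
```

```bash
python3 - <<'E'
from h import *
s=show()
d=get_image('wrist');cv2.imwrite('pics/w8.png',d['img'])
E
```

```text
t 13.8 p [0.6248 0.1121 0.1943] xang 93.97 zax [ 0.002  0.    -1.   ] F [ 1.7 -0.2  6. ] w 0.016 j [ 0.18  0.34  0.12  1.35 -0.    0.11]
```

View pics/w8.png

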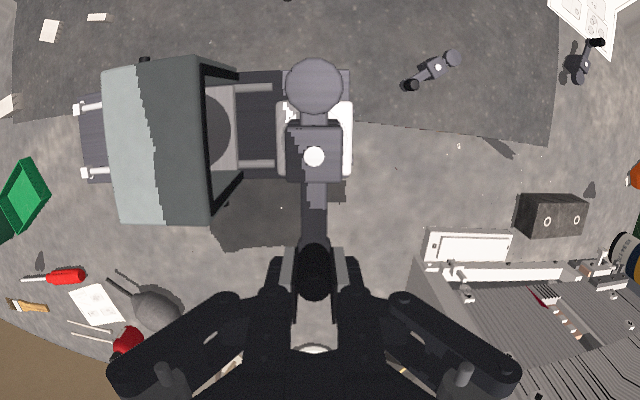

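Request:
{"api": "drive_tool", "payload": {
  "commands": [
    [[-0.47,-0.06,0,0,1],[-0.44,-0.18,0,0,1],[-0.38,-0.29,0,0,1],[-0.29,-0.38,0,0,1],[-0.18,-0.44,0,0,1],[-0.06,-0.47,0,0,1],[0,0,0,0,1],[0,0,0,0,1]]
  ]
}}

```text
time_s: 14.65
ee_pos: [0.5734, 0.0535, 0.1942]
ee_rot: [0.001, 0.682, 0.731, 0.0]
force: [-0.2, -2.4, 7.2]
width: 0.0164
```

```bash
python3 - <<'E'
from h import *
s=show()
d=get_image('wrist');cv2.imwrite('pics/w9.png',d['img'])
v=(s['R'].T@(s['ee_pos']-[.5689,.1082,.19]))*1000;print(v)
E
```

```text
t 14.65 p [0.5734 0.0535 0.1942] xang 93.96 zax [ 0.001 -0.001 -1.   ] F [-0.2 -2.4  7.2] w 0.0164 j [ 0.09  0.23 -0.03  1.31 -0.    0.02]
[-54.91484949   0.74855659  -4.13009169]
```

View pics/w9.png

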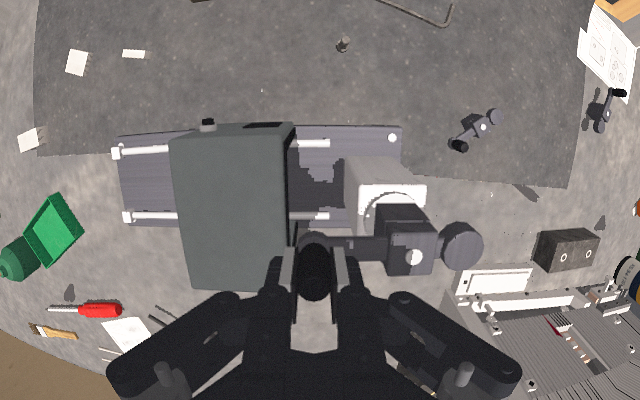

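Request:
{"api": "drive_tool", "payload": {
  "commands": [
    [[0.06,-0.47,0,0,1],[0.18,-0.44,0,0,1],[0.29,-0.38,0,0,1],[0.38,-0.29,0,0,1],[0.44,-0.18,0,0,1],[0.47,-0.06,0,0,1],[0.47,0.06,0,0,1],[0.44,0.18,0,0,1]]
  ]
}}

```text
time_s: 15.5
ee_pos: [0.5196, 0.1326, 0.1941]
ee_rot: [-0.0, 0.682, 0.731, -0.001]
force: [-1.9, -3.2, 7.1]
width: 0.0166
```

Request:
{"api": "drive_tool", "payload": {
  "commands": [
    [[0.38,0.29,0,0,1],[0.29,0.38,0,0,1],[0.18,0.44,0,0,1],[0.06,0.47,0,0,1],[-0.06,0.47,0,0,1],[-0.18,0.44,0,0,1],[-0.29,0.38,0,0,1],[-0.38,0.29,0,0,1]]
  ]
}}

```text
time_s: 16.3
ee_pos: [0.6157, 0.1398, 0.1938]
ee_rot: [-0.001, 0.682, 0.732, 0.0]
force: [-3.1, 1.4, 6.4]
width: 0.0158
```

Request:
{"api": "drive_tool", "payload": {
  "commands": [
    [[-0.44,0.18,0,0,1],[-0.47,0.06,0,0,1],[0,0,0,0,1],[0,0,0,0,1],[0,0,0,0,1],[0,0,0,0,1],[0,0,0,0,1],[0,0,0,0,1]]
  ]
}}

```text
time_s: 17.1
ee_pos: [0.6249, 0.1121, 0.1939]
ee_rot: [0.001, 0.682, 0.731, 0.0]
force: [0.8, -0.1, 7.5]
width: 0.0159
```

```bash
python3 - <<'E'
from h import *
s=show()
d=get_image('wrist');cv2.imwrite('pics/w10.png',d['img'])
v=(s['R'].T@(s['ee_pos']-[.5689,.1082,.19]))*1000;print(v)
E
```

```text
t 17.1 p [0.6249 0.1121 0.1939] xang 93.97 zax [ 0.001 -0.001 -1.   ] F [ 0.8 -0.1  7.5] w 0.0159 j [ 0.18  0.34  0.12  1.35 -0.    0.11]
[-4.19896136e-02  5.61438359e+01 -3.79646003e+00]
```

View pics/w10.png

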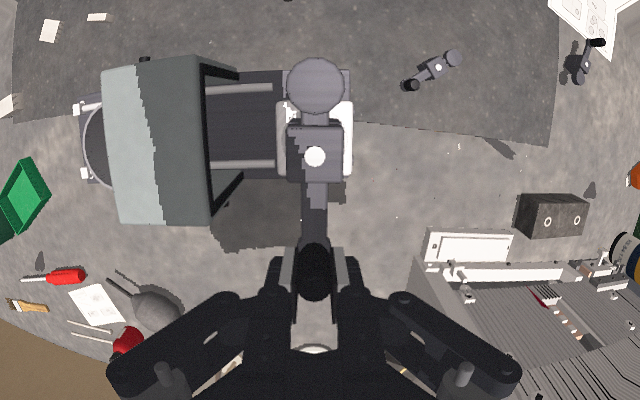

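Picture: the crank is back at its start angle, hub at (315,155), and the pot is emerging on the left at (95,135). One turn is done, so I'll wind the second one.

Request:
{"api": "drive_tool", "payload": {
  "commands": [
    [[-0.47,-0.06,0,0,1],[-0.44,-0.18,0,0,1],[-0.38,-0.29,0,0,1],[-0.29,-0.38,0,0,1],[-0.18,-0.44,0,0,1],[-0.06,-0.47,0,0,1],[0.06,-0.47,0,0,1],[0.18,-0.44,0,0,1]]
  ]
}}

```text
time_s: 17.95
ee_pos: [0.5465, 0.0582, 0.1942]
ee_rot: [0.002, 0.683, 0.731, 0.0]
force: [1.7, -1.5, 5.2]
width: 0.0164
```

Request:
{"api": "drive_tool", "payload": {
  "commands": [
    [[0.29,-0.38,0,0,1],[0.38,-0.29,0,0,1],[0.44,-0.18,0,0,1],[0.47,-0.06,0,0,1],[0.47,0.06,0,0,1],[0.44,0.18,0,0,1],[0.38,0.29,0,0,1],[0.29,0.38,0,0,1]]
  ]
}}

```text
time_s: 18.75
ee_pos: [0.5387, 0.1546, 0.1941]
ee_rot: [-0.0, 0.682, 0.732, -0.0]
force: [-3.0, -1.1, 8.2]
width: 0.016
```

Request:
{"api": "drive_tool", "payload": {
  "commands": [
    [[0.18,0.44,0,0,1],[0.06,0.47,0,0,1],[-0.06,0.47,0,0,1],[-0.18,0.44,0,0,1],[-0.29,0.38,0,0,1],[-0.38,0.29,0,0,1],[-0.44,0.18,0,0,1],[-0.47,0.06,0,0,1]]
  ]
}}

```text
time_s: 19.55
ee_pos: [0.625, 0.113, 0.1938]
ee_rot: [-0.001, 0.682, 0.732, 0.001]
force: [-2.3, 2.1, 7.7]
width: 0.0161
```

Request:
{"api": "drive_tool", "payload": {
  "commands": [
    [[-0.08,0,0,0,1],[0,0,0,0,1],[0,0,0,0,1],[0,0,0,0,-0.3],[0,0,0,0,-0.3],[0,0,0,0,-0.3],[0,0,0,0,-0.3],[0,0,0,0,-0.3]]
  ]
}}

```text
time_s: 20.35
ee_pos: [0.6242, 0.1097, 0.193]
ee_rot: [-0.0, 0.682, 0.731, -0.0]
force: [-0.4, -0.1, -0.3]
width: 0.0555
```

```bash
python3 - <<'E'
from h import *
s=show()
d=get_image('wrist');cv2.imwrite('pics/w11.png',d['img'])
v=(s['R'].T@(s['ee_pos']-[.5689,.1082,.19]))*1000;print(v)
E
```

```text
t 20.35 p [0.6242 0.1097 0.193 ] xang 93.98 zax [-0.001 -0.    -1.   ] F [-0.4 -0.1 -0.3] w 0.0555 j [ 0.17  0.34  0.12  1.35 -0.    0.1 ]
[-2.34111917 55.22804133 -3.06010474]
```

View pics/w11.png

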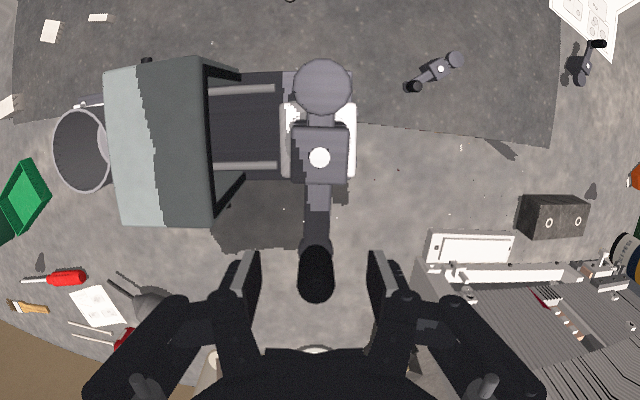

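Request:
{"api": "drive_tool", "payload": {
  "commands": [
    [[0,0,0,0,1],[0,0,0,0,1],[0,0,0,0,1],[0,0,0,0,1],[0,0,0,0,1],[0,0,0,0,1],[-0.16,-0.02,0,0,1],[-0.16,-0.04,0,0,1]]
  ]
}}

```text
time_s: 21.2
ee_pos: [0.6235, 0.1, 0.1937]
ee_rot: [0.0, 0.682, 0.731, 0.001]
force: [1.3, 1.9, 1.7]
width: 0.0167
```

Request:
{"api": "drive_tool", "payload": {
  "commands": [
    [[0,0,0,0,1],[0,0,0,0,1],[0,0,0,0,-0.3],[0,0,0,0,-0.3],[0,0,0,0,-0.3],[0,0,0,0,-0.3],[0,0,0,0,-0.3],[0,0,0,0,-0.3]]
  ]
}}

```text
time_s: 22.0
ee_pos: [0.6231, 0.1, 0.1933]
ee_rot: [-0.0, 0.682, 0.731, -0.0]
force: [-0.2, 0.9, 0.1]
width: 0.0556
```

Request:
{"api": "drive_tool", "payload": {
  "commands": [
    [[0,0,-0.4,0,-0.3],[0,0,-0.6,0,-0.3],[0,0,-0.6,0,-0.3],[0,0,-0.4,0,-0.3],[0,0,0,0,-0.3],[0,0,0,0,-0.3],[0,0,0,0,-0.3],[0,0,0,0,-0.3]]
  ]
}}

```text
time_s: 22.8
ee_pos: [0.6228, 0.0999, 0.2524]
ee_rot: [-0.001, 0.682, 0.731, -0.001]
force: [0.5, 0.7, 0.7]
width: 0.0557
```

```bash
python3 - <<'E'
from h import *
s=show()
d=get_image('wrist');cv2.imwrite('pics/w12.png',d['img'])
for dd,n in((d,'wrist'),(get_image('top'),'top'),(get_image('side'),'side')):
    cv2.imwrite(f'pics/{n}12.png',dd['img'])
    for nm in('pot_floor','screw_mid','thin_block_mid','crank_knob'):
        print(n,nm,[(np.round(r['position'],4).tolist(),round(r['score'],2)) for r in mark_of(dd,nm)][:4])
E
```

```text
t 22.8 p [0.6228 0.0999 0.2524] xang 93.98 zax [-0.002 -0.    -1.   ] F [0.5 0.7 0.7] w 0.0557 j [ 0.16  0.33  0.24  1.48 -0.    0.09]
wrist pot_floor [([0.5798, -0.0977, 0.0394], 0.81)]
wrist screw_mid [([0.4397, 0.0684, 0.023], 0.66), ([0.5328, -0.3417, 0.0026], 0.37)]
wrist thin_block_mid [([0.4419, -0.149, 0.0091], 0.72), ([0.5668, 0.1088, 0.1295], 0.54)]
wrist crank_knob [([0.6216, 0.1016, 0.1889], 0.79), ([0.4077, 0.4475, 0.0406], 0.71)]
top pot_floor [([0.5868, -0.097, 0.042], 0.69), ([0.676, -0.3352, -0.0005], 0.31)]
top screw_mid []
top thin_block_mid [([0.4426, -0.1542, 0.0106], 0.46), ([0.4417, -0.2475, 0.0034], 0.36)]
top crank_knob [([0.5211, 0.1936, 0.04], 0.52), ([0.4061, 0.4483, 0.0391], 0.43)]
side pot_floor [([0.5845, -0.096, 0.0427], 0.65), ([0.4351, -0.1504, 0.0102], 0.45)]
side screw_mid [([0.4353, 0.0704, 0.0184], 0.41)]
side thin_block_mid [([0.4393, -0.1496, 0.0081], 0.44)]
side crank_knob [([0.6259, 0.1027, 0.1921], 0.72), ([0.5192, 0.1956, 0.0408], 0.63), ([0.4092, 0.4517, 0.042], 0.63)]
```

View pics/w12.png

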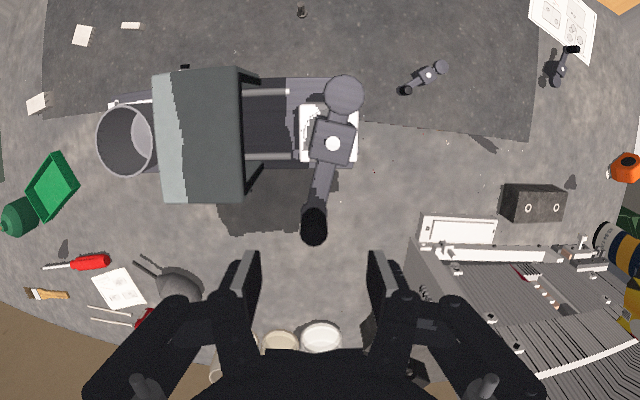

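Request:
{"api": "drive_tool", "payload": {
  "commands": [
    [[-0.08,-0.89,0,0,-0.3],[-0.08,-0.89,0,0,-0.3],[-0.08,-0.89,0,0,-0.3],[-0.08,-0.89,0,0,-0.3],[-0.08,-0.89,0,0,-0.3],[-0.08,-0.89,0,0,-0.3],[-0.08,-0.89,0,0,-0.3],[0,0,0,1,-0.3]]
  ]
}}

```text
time_s: 24.35
ee_pos: [0.4351, 0.0698, 0.2542]
ee_rot: [0.0, 0.72, 0.694, 0.0]
force: [0.5, 0.1, 0.3]
width: 0.0554
```

Request:
{"api": "drive_tool", "payload": {
  "commands": [
    [[0,0,0.25,1,-0.3],[0,0,0.25,1,-0.3],[0,0,0.25,1,-0.3],[0,0,0.25,1,-0.3],[0,0,0.25,1,-0.3],[0,0,0.25,1,-0.3],[0,0,0.25,1,-0.3],[0,0,0.25,1,-0.3]]
  ]
}}

```text
time_s: 25.15
ee_pos: [0.4378, 0.0702, 0.1933]
ee_rot: [0.0, 0.941, 0.34, 0.0]
force: [0.1, 0.8, -0.3]
width: 0.0558
```

Request:
{"api": "drive_tool", "payload": {
  "commands": [
    [[0,0,0.25,1,-0.3],[0,0,0.25,1,-0.3],[0,0,0.25,1,-0.3],[0,0,0.25,1,-0.3],[0,0,0.25,1,-0.3],[0,0,0.25,1,-0.3],[0,0,0.25,0,-0.3],[0,0,0,0,-0.3]]
  ]
}}

```text
time_s: 25.95
ee_pos: [0.4373, 0.0701, 0.14]
ee_rot: [0.0, 0.999, 0.036, -0.001]
force: [-0.5, 1.0, -0.4]
width: 0.0555
```

```bash
python3 - <<'E'
from h import *
s=show()
d=get_image('wrist');cv2.imwrite('pics/w13.png',d['img']);T=wT(d,s)
for nm in('screw_mid','thin_block_mid'):
        print(nm,[(np.round(r['position'],4).tolist(),round(r['score'],2)) for r in mark_of(d,nm)][:4])
print(proj(d,[.438,.0695,.043],T),proj(d,[.438,.0695,.0],T),proj(d,[.44,-.15,.02],T))
E
```

```text
t 25.95 p [0.4373 0.0701 0.14  ] xang 4.11 zax [-0.001 -0.    -1.   ] F [-0.5  1.  -0.4] w 0.0555 j [ 0.16 -0.01 -0.41  1.17 -0.    1.66]
screw_mid [([0.4365, 0.0707, 0.0217], 0.85)]
thin_block_mid [([0.5754, -0.0173, -0.0003], 0.71), ([0.436, 0.0669, 0.0019], 0.16)]
[314.56967831 206.36578738] [314.54591081 190.02233493] [302.70612513 369.673484  ]
```

View pics/w13.png

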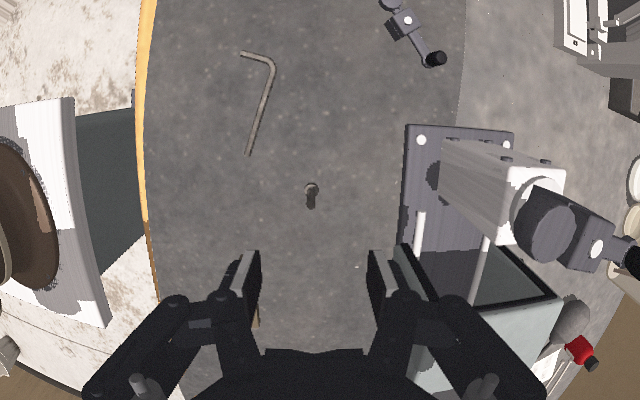

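```bash
python3 - <<'E'
from h import *
d=get_image('wrist');s=show();T=wT(d,s)
cv2.imwrite('pics/w13c.png',cv2.resize(d['img'][170:230,280:340],(600,600),interpolation=cv2.INTER_CUBIC))
print(atz(d,311,205,.043,T),atz(d,311,188,.003,T),delta([.4353,.0705,.028],s))
E
```

```text
t 26.15 p [0.4381 0.0703 0.1413] xang 4.03 zax [ 0.001  0.    -1.   ] F [-0.1  0.3  1.2] w 0.0555 j [ 0.16 -0.01 -0.41  1.17 -0.    1.66]
[0.43616777 0.07013298 0.043     ] [0.43571089 0.07189277 0.003     ] [-0.09334415 -0.01372771  3.77659658]
```

View pics/w13c.png

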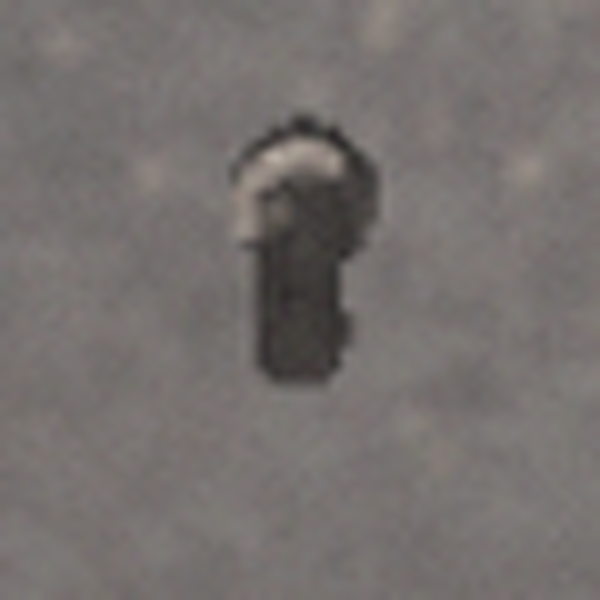

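Request:
{"api": "drive_tool", "payload": {
  "commands": [
    [[-0.09,0,0,0,-0.3],[0,0,0.8,0,-0.3],[0,0,0.9,0,-0.3],[0,0,0.9,0,-0.3],[0,0,0.7,0,-0.3],[0,0,0.4,0,-0.3],[0,0,0,0,-0.3],[0,0,0,0,0.5]]
  ]
}}

```text
time_s: 26.95
ee_pos: [0.4355, 0.0701, 0.0306]
ee_rot: [-0.0, 0.999, 0.035, 0.0]
force: [0.4, -0.0, 0.6]
width: 0.0425
```

Request:
{"api": "drive_tool", "payload": {
  "commands": [
    [[0,0,0,0,1],[0,0,0,0,1],[0,0,0,0,1],[0,0,0,0,1],[0,0,0,0,1],[0,0,0,0,1],[0,0,0,0,1],[0,0,0,0,1]]
  ]
}}

```text
time_s: 27.75
ee_pos: [0.4359, 0.0702, 0.0308]
ee_rot: [-0.0, 0.999, 0.035, 0.001]
force: [-0.6, -0.3, 6.2]
width: 0.0058
```

Request:
{"api": "drive_tool", "payload": {
  "commands": [
    [[0,0,-0.5,0,1],[0,0,-0.9,0,1],[0,0,-0.9,0,1],[0,0,-0.9,0,1],[0,0,-0.9,0,1],[0,0,-0.9,0,1],[0,0,-0.9,0,1],[0,0,0,0,1]]
  ]
}}

```text
time_s: 28.55
ee_pos: [0.4368, 0.0703, 0.2105]
ee_rot: [-0.0, 0.999, 0.035, 0.003]
force: [0.8, -0.3, -0.8]
width: 0.0059
```

Request:
{"api": "drive_tool", "payload": {
  "commands": [
    [[0.75,0.98,0,0,1],[0.75,0.98,0,0,1],[0.75,0.98,0,0,1],[0.75,0.98,0,0,1],[0.75,0.98,0,0,1],[0.75,0.98,0,0,1],[0,0,0,0,1],[0,0,0,0,1]]
  ]
}}

```text
time_s: 29.35
ee_pos: [0.5817, -0.097, 0.2054]
ee_rot: [-0.0, 0.999, 0.034, -0.001]
force: [-0.5, -0.2, 0.8]
width: 0.0058
```

```bash
python3 - <<'E'
from h import *
s=show()
d=get_image('wrist');cv2.imwrite('pics/w14.png',d['img']);T=wT(d,s)
for nm in('screw_mid','pot_floor'):
        print(nm,[(np.round(r['position'],4).tolist(),round(r['score'],2)) for r in mark_of(d,nm)][:4])
for p in([.5835,-.0965]): pass
print([np.round(proj(d,[.5835+.035*np.cos(a),-.0965+.035*np.sin(a),.111],T)).tolist() for a in np.arange(4)*np.pi/2], proj(d,s['ee_pos']-[0,0,.031],T))
E
```

```text
t 29.35 p [ 0.5817 -0.097   0.2054] xang 3.9 zax [-0.002  0.001 -1.   ] F [-0.5 -0.2  0.8] w 0.0058 j [-0.17  0.25  0.03  1.35  0.    1.34]
screw_mid [([0.582, -0.0965, 0.1968], 0.62)]
pot_floor [([0.5819, -0.0973, 0.0402], 0.76)]
[[361.0, 209.0], [320.0, 162.0], [271.0, 203.0], [313.0, 247.0]] [313.46776617 244.55921637]
```

View pics/w14.png

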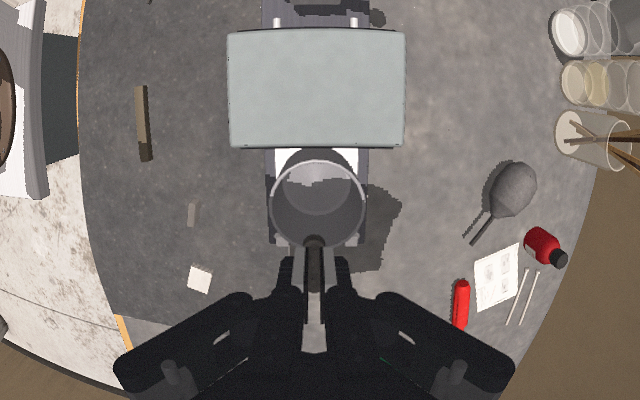

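Request:
{"api": "drive_tool", "payload": {
  "commands": [
    [[0.04,0,0.5,0,1],[0,0,0.7,0,1],[0,0,0.7,0,1],[0,0,0.5,0,1],[0,0,0.15,0,1],[0,0,0,0,1],[0,0,0,0,1],[0,0,0,0,0.3]]
  ]
}}

```text
time_s: 30.3
ee_pos: [0.5838, -0.0964, 0.1317]
ee_rot: [0.0, 0.999, 0.035, 0.001]
force: [-0.2, 0.4, -1.0]
width: 0.0188
```

Request:
{"api": "drive_tool", "payload": {
  "commands": [
    [[0,0,0,0,0.3],[0,0,0,0,0.3],[0,0,0,0,0.3],[0,0,0,0,0.3],[0,0,-0.5,0,0.3],[0,0,-0.7,0,0.3],[0,0,-0.7,0,0.3],[0,0,-0.5,0,0.3]]
  ]
}}

```text
time_s: 31.1
ee_pos: [0.5835, -0.0966, 0.2038]
ee_rot: [0.0, 0.999, 0.035, 0.001]
force: [-0.7, 0.6, -0.3]
width: 0.0295
```

```bash
python3 - <<'E'
from h import *
s=show()
d=get_image('wrist');cv2.imwrite('pics/w15.png',d['img']);T=wT(d,s)
for nm in('screw_mid','thin_block_mid'):
        print(nm,[(np.round(r['position'],4).tolist(),round(r['score'],2)) for r in mark_of(d,nm)][:4])
cv2.imwrite('pics/w15c.png',cv2.resize(d['img'][130:330,160:380],(660,600),interpolation=cv2.INTER_CUBIC))
E
```

```text
t 31.1 p [ 0.5835 -0.0966  0.2038] xang 3.97 zax [ 0.001 -0.    -1.   ] F [-0.7  0.6 -0.3] w 0.0295 j [-0.16  0.25  0.03  1.34  0.    1.34]
screw_mid [([0.586, -0.0695, 0.0674], 0.55)]
thin_block_mid [([0.4438, -0.1511, 0.0068], 0.76)]
```

View pics/w15c.png

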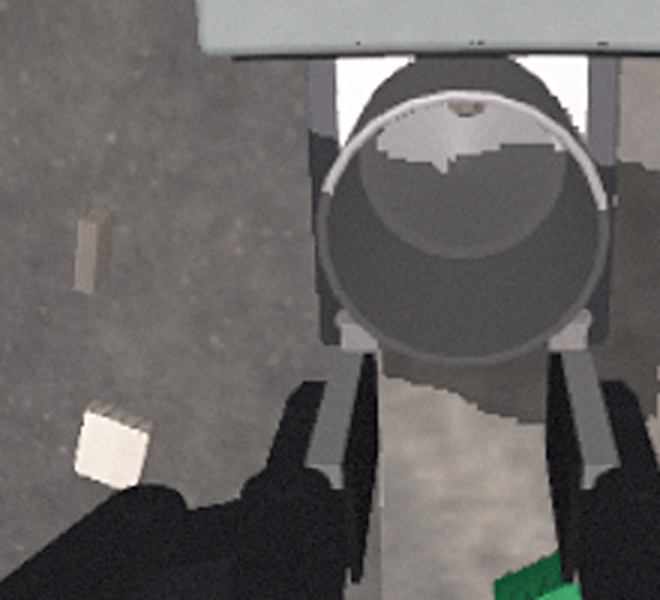

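Request:
{"api": "drive_tool", "payload": {
  "commands": [
    [[-0.81,0.24,0,0,0],[-0.81,0.24,0,0,0],[-0.81,0.24,0,0,0],[-0.81,0.24,0.4,0,0],[-0.81,0.24,0.5,0,0],[-0.81,0.24,0.5,0,0],[0,0,0.4,0,0],[0,0,0,0,0]]
  ]
}}

```text
time_s: 32.05
ee_pos: [0.4393, -0.1494, 0.1461]
ee_rot: [-0.001, 0.999, 0.034, -0.002]
force: [0.3, 0.1, -0.8]
width: 0.0424
```

```bash
python3 - <<'E'
from h import *
s=show()
d=get_image('wrist');cv2.imwrite('pics/w16.png',d['img']);T=wT(d,s)
for nm in('thin_block_mid',):
        print(nm,[(np.round(r['position'],4).tolist(),round(r['score'],2)) for r in mark_of(d,nm)][:4])
cv2.imwrite('pics/w16c.png',cv2.resize(d['img'][130:280,240:390],(600,600),interpolation=cv2.INTER_CUBIC))
print(np.round(proj(d,[.44,-.15,.02],T)))
E
```

```text
t 32.05 p [ 0.4393 -0.1494  0.1461] xang 3.92 zax [-0.003  0.001 -1.   ] F [ 0.3  0.1 -0.8] w 0.0424 j [-0.33  0.03 -0.36  1.18  0.    1.17]
thin_block_mid []
[315. 195.]
```

View pics/w16c.png

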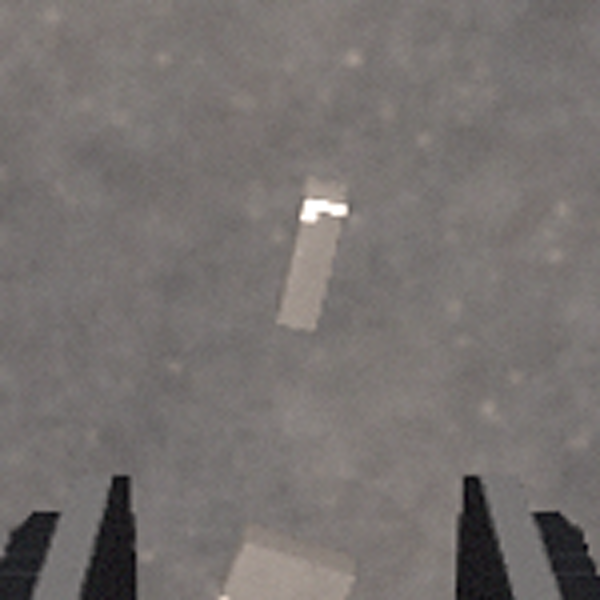

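```bash
python3 - <<'E'
from h import *
d=get_image('wrist');s=show();T=wT(d,s)
P=np.array([atz(d,240+u/4,130+v/4,.02,T)[:2] for u,v in[(303,199),(349,204),(276,323),(316,330)]]);print(P.round(4))
a=P[:2].mean(0)-P[2:].mean(0);c=P.mean(0);ang=np.degrees(np.arctan2(a[1],a[0]));print(c,np.linalg.norm(a),ang, 'jaw',ang-90)
th=np.radians(ang-90);x=np.array([np.cos(th),np.sin(th)]);y=np.array([x[1],-x[0]])
dd=c-s['ee_pos'][:2];print(dd@x/.03,dd@y/.03,(s['ee_pos'][2]-.018)/.03)
E
```

```text
t 32.2 p [ 0.4416 -0.1496  0.1485] xang 4.0 zax [ 0.  0. -1.] F [0.3 1.  0.5] w 0.0426 j [-0.33  0.03 -0.35  1.18  0.    1.17]
[[ 0.4426 -0.1373]
 [ 0.4527 -0.1377]
 [ 0.4387 -0.1663]
 [ 0.4478 -0.1673]]
[ 0.44544766 -0.15215663] 0.029663402922002136 81.45236959115425 jaw -8.547630408845748
0.14056332838968025 0.0655336266786042 4.350149584291492
```

Request:
{"api": "drive_tool", "payload": {
  "commands": [
    [[0,0,0,0.7,0],[0,0,0,0.7,0],[0,0,0,0.7,0],[0,0,0.7,0,0],[0,0,0.7,0,0],[0,0,0,0,0],[0,0,0,0,0],[0,0,0,0,0]]
  ]
}}

```text
time_s: 33.0
ee_pos: [0.4418, -0.1498, 0.1077]
ee_rot: [0.0, 0.997, -0.075, 0.001]
force: [-0.7, 0.1, 0.3]
width: 0.0428
```

```bash
python3 - <<'E'
from h import *
s=show()
d=get_image('wrist');T=wT(d,s);np.save('T.npy',T)
cv2.imwrite('pics/w17c.png',cv2.resize(d['img'][150:300,240:390],(600,600),interpolation=cv2.INTER_CUBIC))
show()
E
```

```text
t 33.0 p [ 0.4418 -0.1498  0.1077] xang -8.6 zax [ 0.002 -0.001 -1.   ] F [-0.7  0.1  0.3] w 0.0428 j [-0.33  0.05 -0.42  1.09 -0.    1.39]
t 33.05 p [ 0.4418 -0.1499  0.1077] xang -8.61 zax [ 0.002 -0.001 -1.   ] F [0.1 0.  0.2] w 0.0428 j [-0.33  0.05 -0.42  1.09  0.    1.39]
```

View pics/w17c.png

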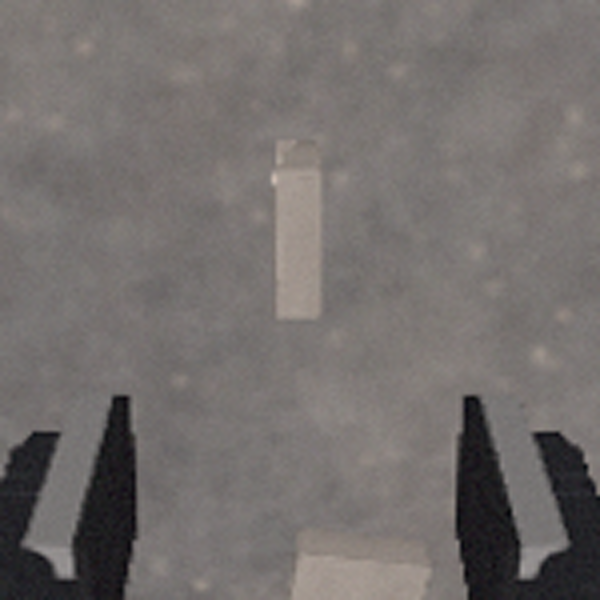

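```bash
python3 - <<'E'
from h import *
d=get_image('wrist');s=show();T=np.load('T.npy')
P=np.array([atz(d,240+u/4,150+v/4,.02,T)[:2] for u,v in[(276,169),(323,169),(276,319),(323,319)]]);print(P.round(4))
c=P.mean(0);print(c,delta([c[0],c[1],.018],s))
E
```

```text
t 33.1 p [ 0.4417 -0.1499  0.1076] xang -8.62 zax [ 0.002 -0.001 -1.   ] F [ 0.3 -0.2  0.2] w 0.0428 j [-0.33  0.05 -0.43  1.09 -0.    1.39]
[[ 0.441  -0.1357]
 [ 0.4495 -0.137 ]
 [ 0.4363 -0.1656]
 [ 0.4453 -0.167 ]]
[ 0.44304027 -0.15132457] [0.04628334 0.03915877 2.98601406]
```

Request:
{"api": "drive_tool", "payload": {
  "commands": [
    [[0.05,0.04,0.6,0,0],[0,0,0.7,0,0],[0,0,0.7,0,0],[0,0,0.6,0,0],[0,0,0.33,0,0],[0,0,0,0,0],[0,0,0,0,1],[0,0,0,0,1]]
  ]
}}

```text
time_s: 33.9
ee_pos: [0.443, -0.1514, 0.0196]
ee_rot: [0.0, 0.997, -0.075, 0.001]
force: [1.5, -0.1, 0.0]
width: 0.0144
```

Request:
{"api": "drive_tool", "payload": {
  "commands": [
    [[0,0,0,0,1],[0,0,0,0,1],[0,0,0,0,1],[0,0,0,0,1],[0,0,0,0,1],[0,0,0,0,1],[0,0,-0.3,0,1],[0,0,-0.6,0,1]]
  ]
}}

```text
time_s: 34.7
ee_pos: [0.441, -0.1507, 0.0452]
ee_rot: [-0.0, 0.997, -0.075, -0.001]
force: [0.3, 0.2, -1.0]
width: 0.0075
```

Request:
{"api": "drive_tool", "payload": {
  "commands": [
    [[0,0,-0.8,0,1],[0,0,-0.9,0,1],[0,0,-0.9,0,1],[0,0,-0.9,0,1],[0,0,-0.9,0,1],[0,0,-0.9,-0.7,1],[0,0,0,-0.7,1],[0,0,0,-0.7,1]]
  ]
}}

```text
time_s: 35.5
ee_pos: [0.4425, -0.1512, 0.2062]
ee_rot: [0.0, 0.999, 0.036, 0.001]
force: [-0.2, -0.5, -1.0]
width: 0.0073
```

```bash
python3 - <<'E'
from h import *
s=show()
d=get_image('wrist');cv2.imwrite('pics/w18.png',d['img'])
print(delta([.5845,-.0975,s['ee_pos'][2]],s))
E
```

```text
t 35.5 p [ 0.4425 -0.1512  0.2062] xang 4.15 zax [ 0.002 -0.001 -1.   ] F [-0.2 -0.5 -1. ] w 0.0073 j [-0.33  0.02 -0.24  1.31 -0.    1.17]
[ 4.85078785 -1.44475234  0.00939204]
```

View pics/w18.png

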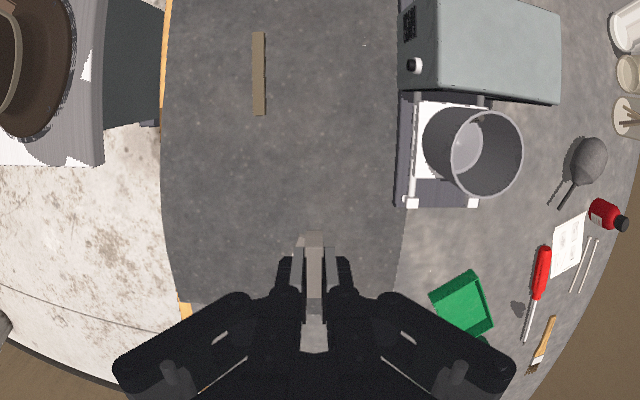

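Request:
{"api": "drive_tool", "payload": {
  "commands": [
    [[0.8,-0.23,0,0,1],[0.81,-0.23,0,0,1],[0.81,-0.23,0,0,1],[0.81,-0.23,0,0,1],[0.81,-0.23,0,0,1],[0.81,-0.22,0,0,1],[0,0,0,0,1],[0,0,0,0,1]]
  ]
}}

```text
time_s: 36.35
ee_pos: [0.5842, -0.0998, 0.2041]
ee_rot: [-0.0, 0.999, 0.035, -0.001]
force: [-0.2, -0.2, -0.3]
width: 0.0071
```

```bash
python3 - <<'E'
from h import *
s=show()
d=get_image('wrist');cv2.imwrite('pics/w19c.png',cv2.resize(d['img'][130:330,210:430],(660,600)))
print(delta([.5835,-.0985,.125],s))
E
```

```text
t 36.35 p [ 0.5842 -0.0998  0.2041] xang 3.96 zax [-0.001  0.    -1.   ] F [-0.2 -0.2 -0.3] w 0.0071 j [-0.17  0.26  0.03  1.35 -0.    1.33]
[-0.01716502 -0.04360406  2.63833039]
```

View pics/w19c.png

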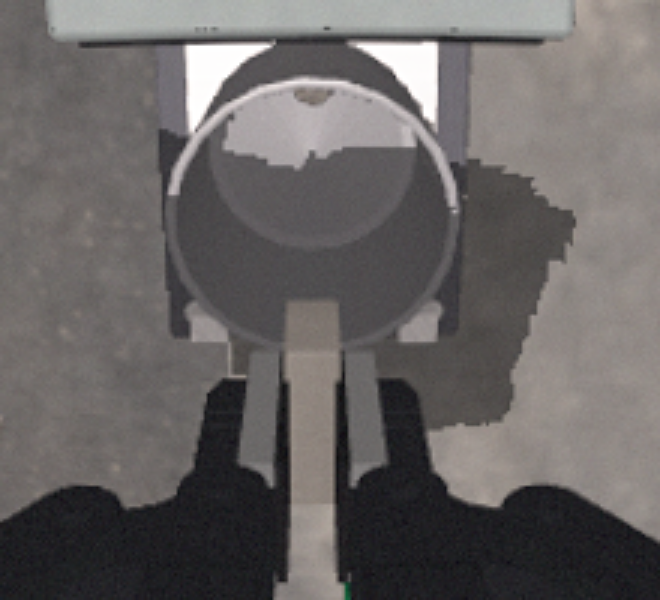

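Request:
{"api": "drive_tool", "payload": {
  "commands": [
    [[0,-0.04,0.5,0,1],[0,0,0.7,0,1],[0,0,0.7,0,1],[0,0,0.5,0,1],[0,0,0.22,0,1],[0,0,0,0,1],[0,0,0,0,1],[0,0,0,0,0.3]]
  ]
}}

```text
time_s: 37.2
ee_pos: [0.5848, -0.099, 0.1272]
ee_rot: [0.0, 0.999, 0.035, 0.001]
force: [-0.1, -0.9, -0.1]
width: 0.0207
```

Request:
{"api": "drive_tool", "payload": {
  "commands": [
    [[0,0,0,0,0.3],[0,0,0,0,0.3],[0,0,0,0,0.3],[0,0,0,0,0.3],[0,0,-0.5,0,0.3],[0,0,-0.7,0,0.3],[0,0,-0.7,0,0.3],[0,0,-0.7,0,0.3]]
  ]
}}

```text
time_s: 38.0
ee_pos: [0.5842, -0.0988, 0.2046]
ee_rot: [-0.0, 0.999, 0.035, -0.0]
force: [0.7, -0.3, -1.2]
width: 0.0298
```

Request:
{"api": "drive_tool", "payload": {
  "commands": [
    [[-0.3,0.9,0,0,0.3],[-0.4,0.9,0,0,0.3],[-0.4,0.9,0,0,0.3],[0,0,0,0,0.3],[0,0,0,0,0.3],[0,0,0,0,0.3],[0,0,0,0,0.3],[0,0,0,0,0.3]]
  ]
}}

```text
time_s: 38.8
ee_pos: [0.5573, -0.1811, 0.2038]
ee_rot: [-0.0, 0.999, 0.035, -0.0]
force: [-1.1, -0.8, -0.2]
width: 0.03
```

```bash
python3 - <<'E'
from h import *
s=show()
d=get_image('wrist');cv2.imwrite('pics/w20.png',d['img'])
for nm in('screw_mid','thin_block_mid','pot_floor'):
        print(nm,[(np.round(r['position'],4).tolist(),round(r['score'],2)) for r in mark_of(d,nm)][:4])
d=get_image('side');cv2.imwrite('pics/s20.png',cv2.resize(d['img'][130:330,230:430],(600,600)))
d=get_image('top');cv2.imwrite('pics/t20.png',cv2.resize(d['img'][150:310,170:470],(800,427)))
E
```

```text
t 38.8 p [ 0.5573 -0.1811  0.2038] xang 4.05 zax [-0.  0. -1.] F [-1.1 -0.8 -0.2] w 0.03 j [-0.31  0.24  0.01  1.34  0.    1.19]
screw_mid [([0.5854, -0.0707, 0.0687], 0.85)]
thin_block_mid [([0.6035, -0.1007, 0.0482], 0.59)]
pot_floor [([0.5822, -0.0992, 0.0435], 0.81)]
```

View pics/w20.png

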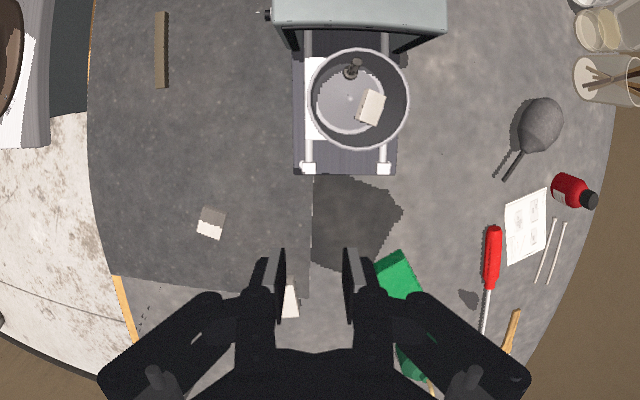

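View pics/s20.png

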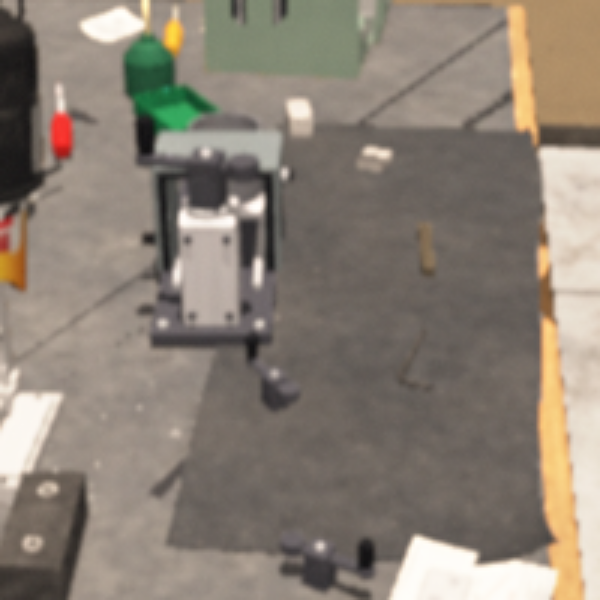

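View pics/t20.png

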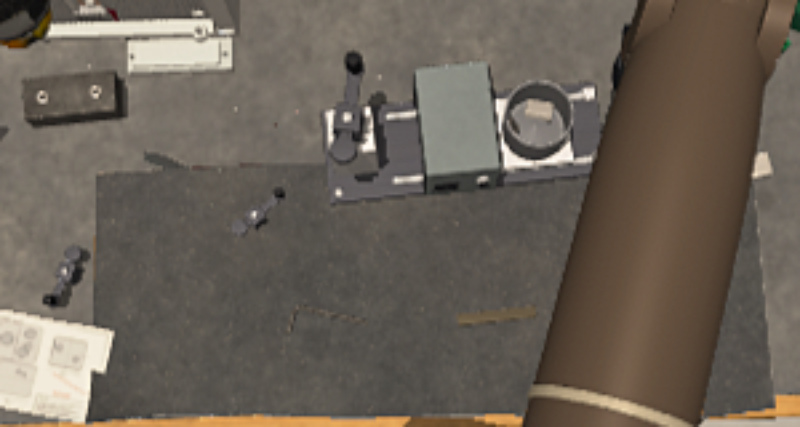

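```bash
python3 - <<'E'
from cell import manip
print(manip.sign_off())
E
```

```text
the job is handed in; nothing more can be done
None
```

The job is done and handed in at about 39 s of the 72 s allowed. The large crank sits on the shaft, the pot is clear of the tunnel, and the black cap screw and the thinnest block are both in the pot.

- **Crank:** I picked the largest of the three by its hub, set it on the square shaft end with no sign of binding, and let go.
- **Winding:** I took the crank by its knob and wound two full clockwise turns. I then took the knob again and added about 10° to make up for the play in the socket. The crank ended about 11° past two turns, well short of the stop.
- **Parts:** I dropped the screw in first, then the block, each released just above the rim.

**Last checks:** The final wrist picture shows the screw at pixel (352,68) and the block at (370,107), both inside the pot. The top picture shows the crank still on the shaft, and what I could see of the other items had not moved. The gripper was open and clear of everything.

**What doesn't fully agree:**
- **Shaft angle:** I could not read it directly. Allowing for play, I estimate it is within a few degrees of 12.57 rad.
- **Pot distance:** The pot's centre measured 205 to 208 mm from the shaft axis across pictures, against 205 mm expected. That is within what the cameras can tell.
- **Gripper reading:** The gripper read about 2 mm too narrow on the knob, the screw and the block, but each grip held.

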